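# Put the lapping plates away in the sloping rack

### The job

Put the two lapping plates left on the counter, one lying and one standing on end, away in the sloping rack: stand each in the bay that already holds a plate with film of its colour, in front of that plate, film facing outwards, its foot fully down on the sloping shelf and its bare back flush against the plate behind, which stays home against the backboard. Set the plates down gently, never letting one drop or fall over, and leave the tin, mouthpiece and spring hook where they are.

Things in the scene. Friction and masses are not known exactly. Their poses are not given: they have to be found in the camera images.
- loose_green: Aluminium lapping plate 84 x 60 x 12 mm, about 165 g (x 0.8 to 1.3), one large face covered with green film. Origin: centre of the bare large face; x along the 84 mm, y along the 60 mm, z out of the film (at z = 12 mm). Starts flat on the counter, film up, x within 0.25 rad of world y. Stands by itself on its 60 mm end, but tips beyond 7 degrees.
- loose_yellow: Aluminium lapping plate 84 x 60 x 12 mm, about 165 g (x 0.8 to 1.3), one large face covered with yellow film. Origin: centre of the bare large face; x along the 84 mm, y along the 60 mm, z out of the film (at z = 12 mm). Starts standing on the counter on its 60 mm end, x down, film facing within 0.5 rad of world +y. Stands by itself on its 60 mm end, but tips beyond 7 degrees.
- kept_green: Aluminium lapping plate 84 x 60 x 12 mm, about 165 g (x 0.8 to 1.3), one large face covered with green film. Origin: centre of the bare large face; x along the 84 mm, y along the 60 mm, z out of the film (at z = 12 mm). Starts in a bay of the rack (which bay varies), loose, on its 60 mm end, bare back flat on the backboard, film outwards: its x points down the slope, z to the front and 30 degrees up.
- kept_yellow: Aluminium lapping plate 84 x 60 x 12 mm, about 165 g (x 0.8 to 1.3), one large face covered with yellow film. Origin: centre of the bare large face; x along the 84 mm, y along the 60 mm, z out of the film (at z = 12 mm). Starts in a bay of the rack (which bay varies), loose, on its 60 mm end, bare back flat on the backboard, film outwards: its x points down the slope, z to the front and 30 degrees up.
- rack: Fixed wooden rack, two bays side by side, open at top and front; its front faces the robot's left or left-ahead. Origin on the counter, mid-width, under the inner corner where shelf and backboard meet; x to the front, y along the rack, z up. Shelf and backboard are 8 mm thick, square to each other and tilted 30 degrees: see the bay points. Base 125 (x) x 158 (y) x 9 mm, centred on the origin.
- bay_left (a point): Middle of the inner corner of the rack's +y bay (x 0, y +38, z 20 mm from the rack's origin; same axes). From this corner the backboard rises 84 mm, leaning 30 degrees from vertical to -x; the shelf runs 52 mm to the front, rising at 30 degrees. Things slide down it towards the backboard.
- bay_right (a point): The same for the -y bay (y -38 mm). Each bay is 70 mm wide inside, between cheeks and divider 6 mm thick, as deep as the shelf and as high as the backboard: a plate fits only on its 60 mm end, about 5 mm free each side, too little for a finger.
- tin: round open tin of pale cork pads, 74 mm diameter, 24 mm high, 0.3 kg, origin at the centre of its underside; stands beyond the rack. Leave alone. (A fixed hand press, 0.39 m high, stands well clear to the right, about 0.2 m ahead and 0.72 m right of the robot's base.)
- mouthpiece: black ebonite mouthpiece, 90 mm long, 25 mm thick, lying along its own x axis, origin on the counter under its middle. Leave alone.
- spring_hook: brass spring hook tool, 168 mm long, 10 mm thick, lying along its own x axis from -88 to +80 mm, origin on the counter. Leave alone.

How it is judged (in metres and radians):
At the end, for the whole second after the job is handed in: Each loose plate rests in front of the kept plate of its colour, film outwards: back against its film within 2.5 mm, level along the slope within 4 mm, sideways within 12 mm, parallel within 0.07 rad; each kept plate leans 30 degrees from vertical within 0.05 rad and moved under 10 mm; all at rest (z of loose_green in the frame of kept_green between 0.0095 and 0.0145 m and x of loose_green in the frame of kept_green between -0.004 and 0.004 m and y of loose_green in the frame of kept_green between -0.012 and 0.012 m and angle between the z axis of loose_green and the z axis of kept_green, either way round below 0.07 rad and angle between the x axis of loose_green and the x axis of kept_green, either way round below 0.07 rad and angle between loose_green's own z axis and vertical between 0.94 and 1.15 rad and angle between kept_green's own z axis and vertical between 0.99 and 1.1 rad and distance of each of kept_green, kept_yellow from where it was at the start of the episode below 0.01 m and linear speed of each of loose_green, kept_green, loose_yellow, kept_yellow below 0.01 m/s and z of loose_yellow in the frame of kept_yellow between 0.0095 and 0.0145 m and x of loose_yellow in the frame of kept_yellow between -0.004 and 0.004 m and y of loose_yellow in the frame of kept_yellow between -0.012 and 0.012 m and angle between the z axis of loose_yellow and the z axis of kept_yellow, either way round below 0.07 rad and angle between the x axis of loose_yellow and the x axis of kept_yellow, either way round below 0.07 rad and angle between loose_yellow's own z axis and vertical between 0.94 and 1.15 rad and angle between kept_yellow's own z axis and vertical between 0.99 and 1.1 rad); the robot touches nothing.
It fails at once if the loose green plate is dropped, thrown or toppled (moves faster than 0.5 m/s with no finger on it) (contact force between the fingers and loose_green below 0.05 N and linear speed of loose_green above 0.5 m/s).
It fails at once if the loose yellow plate is dropped, thrown or toppled (moves faster than 0.5 m/s with no finger on it) (contact force between the fingers and loose_yellow below 0.05 N and linear speed of loose_yellow above 0.5 m/s).
It fails at once if the tin, mouthpiece or spring hook is moved by more than 15 mm (distance of any of tin, mouthpiece, spring_hook from where it was at the start of the episode above 0.015 m).
It also fails if it takes over 70 s, if anything falls off the work surface, if the arm or the gripper's body presses on something with over 40 N, if the wrist force passes 120 N, or if a joint passes its speed limit or range.

### The arm

A 6-joint arm with a two-finger parallel gripper is mounted at the origin on the work surface. World frame = base frame: x ahead of the robot, y to its left, z up, the work surface at z = 0. Lengths are in mm, angles in rad, forces in N, time in s.
With the tool pointing down it reaches from about 350 to 850 mm from the base axis. Payload 8.1 kg.
Tool frame: the origin (TCP) lies midway between the tips of the shut fingers; the grasp point (between the pads) lies 19 mm behind it; z points along the fingers, y is the direction in which the jaws open and shut (so a half turn about z gives the same grasp; the last joint's range is limited). The gripper opens to 93 mm and grips with 3 to 60 N. Pads are 15 mm wide; open, the fingers measure 128 mm over their backs; the gripper's body (75 mm by 188 mm) begins 65 mm behind the grasp point.
Start: joints at [-1.397, 0.13, 1.488, -0, 1.523, -0.085], TCP at [153.573, -580.018, 218.635] pointing down, gripper open.
Joint ranges: [-2.96, 2.96], [-0.89, 2.26], [0.02, 2.5], [-1.34, 4.48], [0, 2.73], [-2.66, 2.66]. Speed limits (rad/s): [2.39, 2.39, 2.79, 3.14, 3.14, 3.14].

### API

Orientations are given as a unit quaternion [w, x, y, z].
In Python, from rig import ctrl gives the robot as it stands.
- The arm moves only by the tool send_rows, never from a script. Its argument "rows" is a list of rows, each a list of 5 numbers: the opening, from 0 (shut) to 1 (fully open), then the shift along the world's x, y, z in mm, then the turn about the world's z in rad. A call has 1 to 10 rows; each row shifts and turns the commanded pose from where the row before left it; what a row does not reach is not made up. A row lasts 1/12 s, in which the tool goes at most 41.7 mm and 7.16 degrees, less where a joint would pass 70% of its speed; a pose out of reach is approached as far as the arm can. A call with a gripper value outside its range is refused whole. The fingers move at their own pace and stop on an object; "newtons" is the grip in N (left out, the last holds). Time passes only in rows, so rows that do not move let the fingers close. It gives the time, the measured TCP pose, the force and the opening at its end, in the units of the state.
- ctrl.get_obs(): the state, without advancing time (a new reading comes with each control period).
- ctrl.read_camera(name): name is "scene" or "top"; returns the picture (400x640x3 uint8, red, green, blue); there is no depth.
- ctrl.calibration(name): a dict with "mtx" (3x3 intrinsics, pixels), "eye" and "orientation" of the camera in the world. Camera axes: x right, y down, z forward; pixel columns grow to the right and rows downward; lengths in mm; the calibration is good to about 2 mm. A picture is of the moment at which its call begins. calibration takes no time and is no camera call.
- ctrl.job_done(): hands the job in, once; it reports no verdict.
The state is a dict: "t": time; "q": joint angles; "qd": joint speeds; "tau": joint torques, N m; "eef_pos": TCP position; "eef_rot": TCP orientation; "ft_force": force on the tool from outside, world axes, zero at the start; "ft_torque": the same for the moment, N m; "grip_width": finger opening in mm.
Only numpy, scipy, OpenCV 4.12 (cv2) and the standard library are available. Lean on these libraries where they do the work, as an engineer would, in place of code of your own. Each camera call takes 0.05 s, during which the arm holds its last target.

## Working session

There is one attempt and no reset: what is moved stays moved. The work goes in short steps, Python scripts to look and compute and a tool call to move; the robot and the scene stay as the last step left them, time stands still between calls to the robot, and variables do not carry over. Pictures are saved under pics/ and viewed, and the job is handed in when it is done.

Besides the shell and the picture viewer there is one more tool, called after "Call:" as name(argument=value, ...) on one line, values as JSON. send_rows: Moves the arm, as the interface text tells. Its arguments: {"type":"object","properties":{"rows":{"type":"array"},"newtons":{"type":"number"}},"required":["rows"]}

```bash
ls; mkdir -p pics; python3 - <<'E'
from rig import ctrl
import cv2
o=ctrl.get_obs();print(o)
for n in("scene","top"):
    im=ctrl.read_camera(n);cv2.imwrite(f"pics/{n}0.png",im[:,:,::-1]);print(n,ctrl.calibration(n))
E
```

```text
pics
{'t': 0.0, 'q': array([-1.39741041e+00,  1.31136809e-01,  1.48924679e+00,  5.29505766e-07,
        1.52300451e+00, -8.53974168e-02]), 'qd': array([ 0.00162033,  0.00025334,  0.00016815,  0.00101567,  0.00099979,
       -0.0006888 ]), 'tau': array([-7.48292550e-04, -5.59846830e+01, -4.91754127e+01,  7.63293682e-02,
        3.53230687e-02, -3.16028138e-05]), 'eef_pos': array([ 153.46965088, -579.46469893,  217.61984022]), 'eef_rot': array([-8.96868908e-04,  9.91640173e-01,  1.29030855e-01, -3.92178564e-05]), 'ft_force': array([ 0.10894173, -0.50067639,  0.45964604]), 'ft_torque': array([-0.046429  , -0.01116569, -0.02596441]), 'grip_width': 92.70722305402786}
scene {'mtx': array([[476.4643046 ,   0.        , 316.01363635],
       [  0.        , 476.4643046 , 194.4633106 ],
       [  0.        ,   0.        ,   1.        ]]), 'eye': array([1033.70491893, -398.86926149,  882.89243633]), 'orientation': array([-0.27539974,  0.8740136 ,  0.3819109 , -0.11999696])}
top {'mtx': array([[463.47608214,   0.        , 317.4027558 ],
       [  0.        , 463.47608214, 198.52049596],
       [  0.        ,   0.        ,   1.        ]]), 'eye': array([ 447.26559506,  -24.39881293, 1125.0033576 ]), 'orientation': array([ 0.04955539, -0.69492328,  0.71564269, -0.04981404])}
```

View pics/scene0.png

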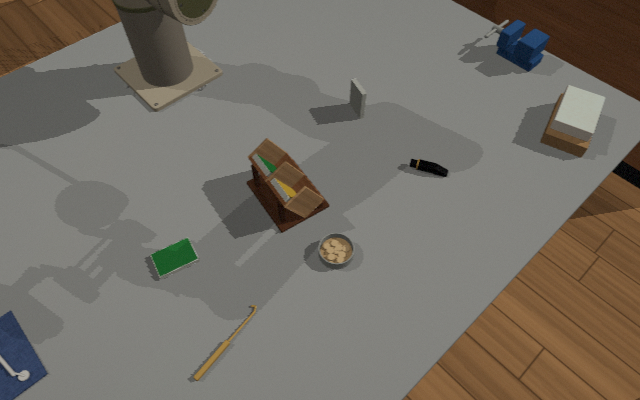

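View pics/top0.png

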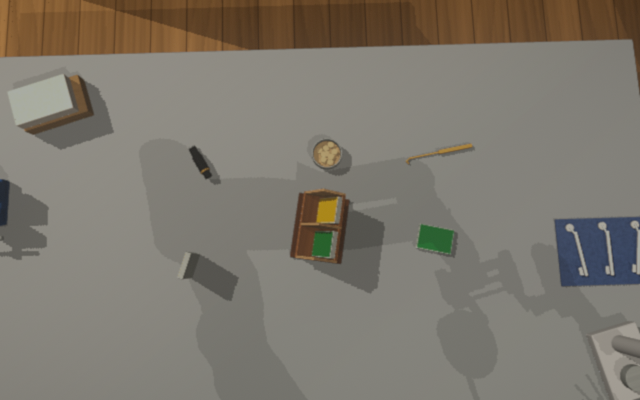

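```bash
cat > h.py <<'E'
import numpy as np, cv2
from scipy.spatial.transform import Rotation as R
from rig import ctrl
C={n:ctrl.calibration(n) for n in("scene","top")}
def rot(n):
    w,x,y,z=C[n]["orientation"]; return R.from_quat([x,y,z,w]).as_matrix()
def proj(n,P):
    P=np.atleast_2d(P).astype(float); c=(P-C[n]["eye"])@rot(n); p=c@C[n]["mtx"].T; return p[:,:2]/p[:,2:]
def back(n,uv,z):
    d=rot(n)@np.linalg.inv(C[n]["mtx"])@np.array([uv[0],uv[1],1.]); e=C[n]["eye"]; return e+d*(z-e[2])/d[2]
def crop(src,out,x0,y0,w,h,k):
    im=cv2.imread(src)[y0:y0+h,x0:x0+w]; im=cv2.resize(im,None,fx=k,fy=k,interpolation=cv2.INTER_CUBIC)
    for i in range(0,w,10): cv2.putText(im,str(x0+i),(i*k,10),0,.33,(255,255,255),1); cv2.line(im,(i*k,12),(i*k,16),(255,255,255),1)
    for i in range(10,h,10): cv2.putText(im,str(y0+i),(0,i*k+4),0,.33,(255,255,255),1); cv2.line(im,(24,i*k),(28,i*k),(255,255,255),1)
    cv2.imwrite(out,im)
E
python3 - <<'E'
from h import *
print(proj("top",[[0,0,0],[400,0,0],[400,200,0]]),proj("scene",[[0,0,0],[400,0,0],[400,200,0]]))
for uv in [(320,228),(435,239),(187,265)]: print(back("top",uv,10))
crop("pics/top0.png","pics/c_top_rack.png",280,180,80,90,8)
crop("pics/scene0.png","pics/c_sc_rack.png",240,130,95,105,8) 
crop("pics/top0.png","pics/c_top_g.png",405,215,60,50,10)
crop("pics/scene0.png","pics/c_sc_g.png",140,230,70,55,10)
crop("pics/top0.png","pics/c_top_y.png",170,240,45,50,10)
crop("pics/scene0.png","pics/c_sc_y.png",335,70,45,55,10)
E
```

```text
[[313.2584108  463.54443623]
 [308.57036678 284.41074789]
 [224.84621048 286.8940834 ]] [[167.1629632   71.89745812]
 [258.40005889 154.01205885]
 [319.23004511 113.22760851]]
[533.25597707 -31.28251815  10.        ]
[ 498.74702071 -306.25603015   10.        ]
[454.36930651 288.10096459  10.        ]
```

View pics/c_top_rack.png

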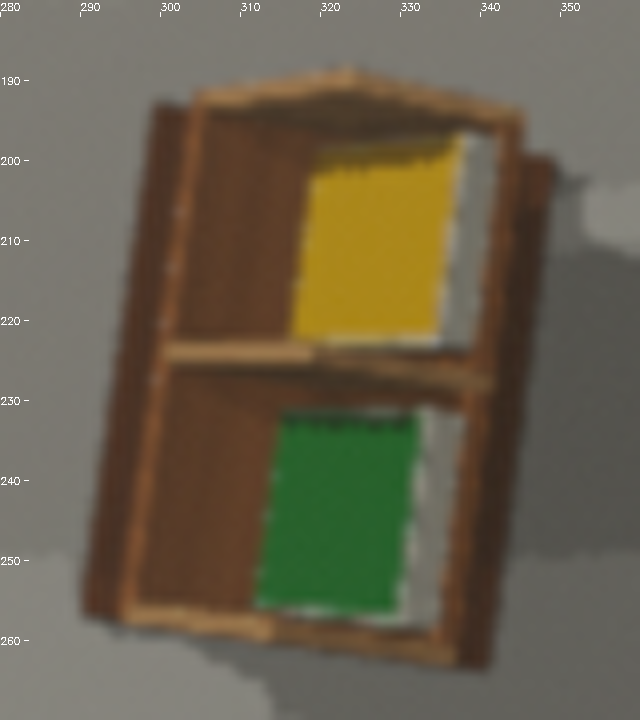

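View pics/c_sc_rack.png

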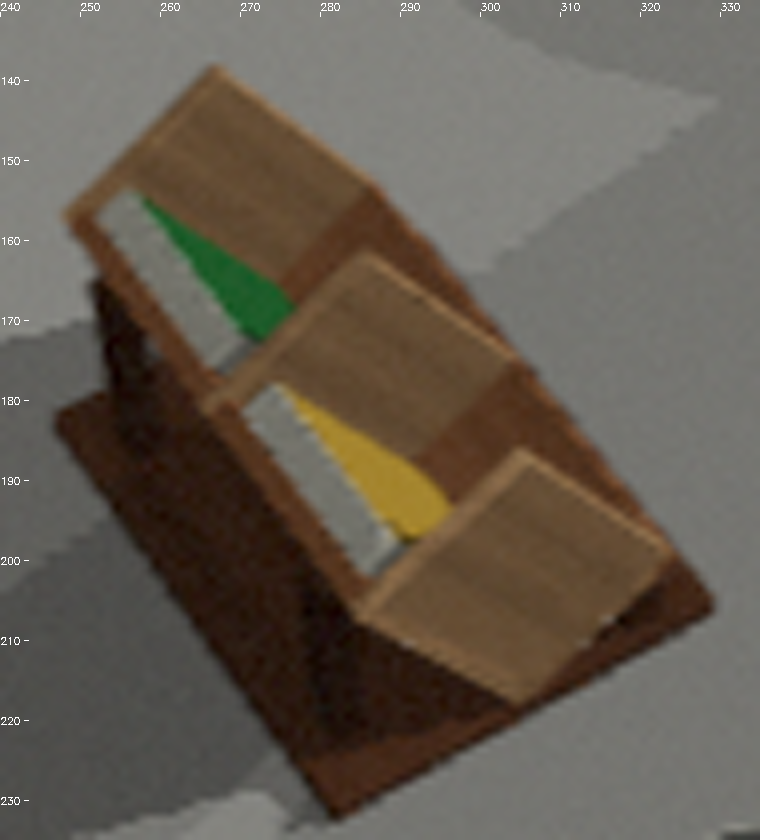

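View pics/c_top_g.png

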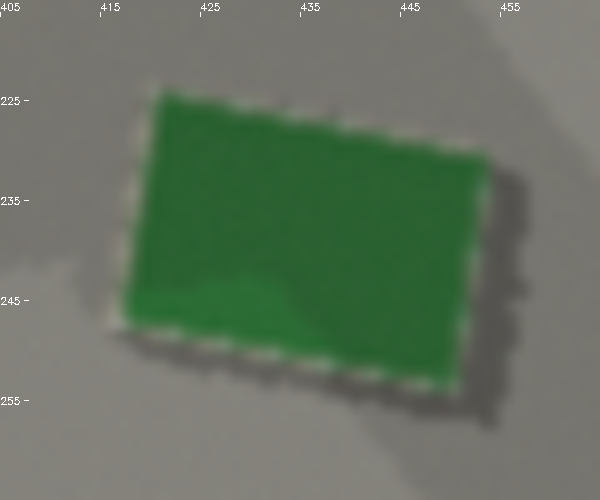

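View pics/c_sc_g.png

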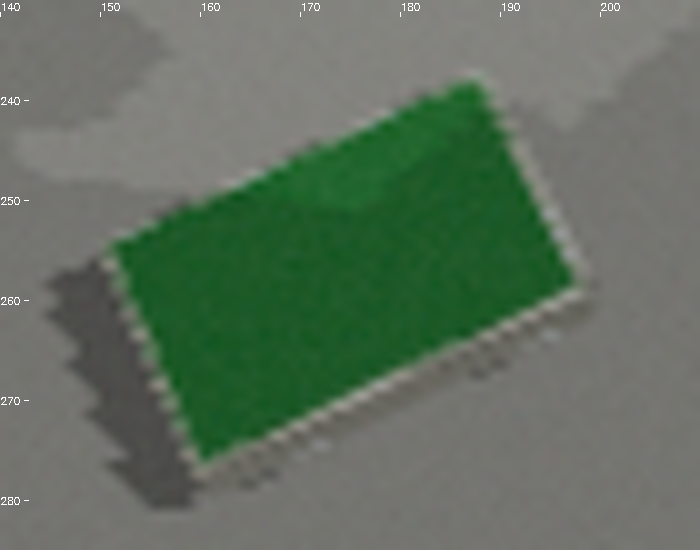

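View pics/c_top_y.png

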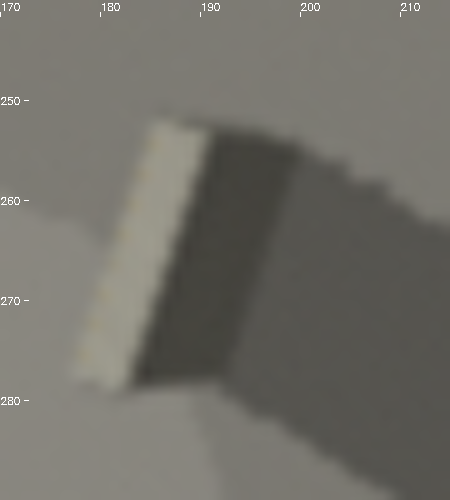

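View pics/c_sc_y.png

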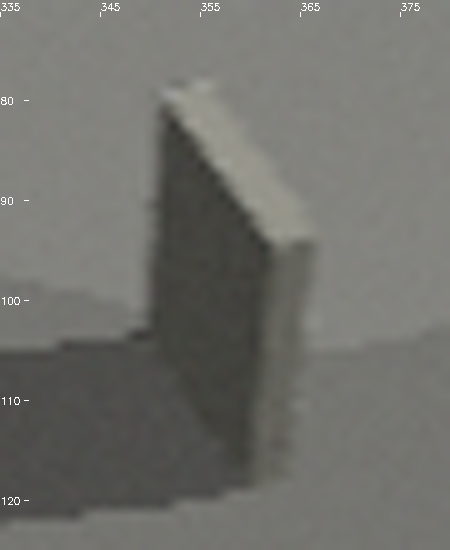

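```bash
cat > fit.py <<'E'
from h import *
from scipy.optimize import least_squares
def fitp(pts,model,x0,names=("top","scene"),sc=None):
    # pts: list (cam,label-index xyz,uv); planar pose x,y,yaw
    def res(p):
        c,s=np.cos(p[2]),np.sin(p[2]); M=np.array([[c,-s,0],[s,c,0],[0,0,1]]); r=[]
        for cam,X,uv in pts:
            r.append(proj(cam,M@np.array(X,float)+[p[0],p[1],0])[0]-uv)
        return np.concatenate(r)
    s=least_squares(res,x0,loss="soft_l1"); return s.x,res(s.x).reshape(-1,2)
E
python3 - <<'E'
from fit import *
np.set_printoptions(precision=3,suppress=True)
T,S="top","scene"
rack=[(T,(62.5,79,9),(290,257)),(T,(62.5,-79,9),(299,192.5)),(T,(-62.5,79,9),(341,263.5)),(T,(-62.5,-79,9),(349,199)),
(S,(-62.5,79,9),(247,182)),(S,(-62.5,-79,9),(282,232)),(S,(62.5,-79,9),(329,205)),
(S,(3,-79,118.7),(305.3,186.5)),(S,(3,79,118.7),(267,138.3)),(S,(-48.9,-79,88.7),(285.5,208)),(S,(-48.9,79,88.7),(248.3,157)),
(T,(3,-79,118.7),(323,188.8)),(T,(-48.9,-79,88.7),(345,194.5)),(T,(-48.9,79,88.7),(336.5,262.5))]
for sel in (rack,[r for r in rack if r[0]==T],[r for r in rack if r[0]==S]):
    p,r=fitp(sel,None,[533,-31,1.4]); print("rack",p); print(r.tolist() if 0 else np.round(r,1).tolist())
g=[(T,(42*a,30*b,12),uv) for a,b,uv in [(1,1,(416.7,248)),(1,-1,(420.5,224)),(-1,-1,(454,230.3)),(-1,1,(450.7,253.9))]]
gs=[(S,(42*a,30*b,12),uv) for a,b,uv in [(1,1,(187.8,238)),(1,-1,(198.7,258.8)),(-1,-1,(159.7,277)),(-1,1,(150.3,254.5))]]
for sel in (g+gs,g,gs):
    p,r=fitp(sel,None,[499,-306,1.4]); print("green",p,np.round(r,1).tolist())
# yellow local: z->film (as planar x), planar y lateral, z up
y=[(T,(12,30,84),(177.2,277.8)),(T,(12,-30,84),(185.3,252.2)),(T,(0,30,84),(183,278.6)),(T,(0,-30,84),(191,253)),(T,(0,-30,0),(199.5,255)),(T,(0,30,0),(192.3,278.4))]
ys=[(S,(0,30,84),(351,79.3)),(S,(12,30,84),(355.5,78.2)),(S,(12,-30,84),(366.3,94)),(S,(0,-30,84),(362,94.3)),(S,(0,-30,0),(360,118.7)),(S,(12,-30,0),(363.8,117.5))]
for sel in (y+ys,y,ys):
    p,r=fitp(sel,None,[454,288,1.6]); print("yel",p,np.round(r,1).tolist())
E
```

```text
rack [536.271 -29.187   1.411]
[[-1.1, -0.9], [-1.1, -1.1], [-0.2, -0.5], [-0.2, -1.0], [-2.5, -0.6], [-1.6, -0.8], [-0.1, -0.8], [0.1, 0.6], [-1.8, -1.1], [-1.7, -0.4], [-2.7, -0.4], [-0.5, -1.7], [0.1, -2.3], [-0.1, -0.4]]
rack [533.727 -30.061   1.41 ]
[[-0.8, 0.2], [-0.7, -0.1], [0.2, 0.6], [0.2, 0.0], [-0.0, -0.6], [0.6, -1.1], [0.3, 0.8]]
rack [539.705 -27.517   1.403]
[[-0.8, -0.3], [-0.3, -0.2], [1.5, -0.0], [1.7, 1.4], [0.1, -0.7], [-0.3, 0.2], [-1.0, -0.2]]
green [ 501.481 -304.52     1.349] [[-1.6, -1.2], [-1.4, -1.8], [-0.3, -1.4], [-0.8, -0.3], [-1.1, -1.7], [-1.2, -0.3], [-1.8, 0.4], [-2.2, -0.3]]
green [ 498.597 -306.866    1.36 ] [[-0.5, 0.2], [-0.5, -0.4], [0.6, -0.4], [0.4, 0.7]]
green [ 504.355 -302.64     1.345] [[0.5, -1.3], [0.4, 0.1], [-0.3, 0.8], [-0.7, -0.1]]
yel [453.582 269.272   1.282] [[-0.2, -0.8], [-0.3, -1.5], [-0.9, -0.2], [-0.9, -0.9], [0.1, -2.1], [0.0, -1.1], [-1.6, -0.5], [-1.8, -0.9], [-0.6, -1.5], [-0.6, -0.2], [-1.2, -0.0], [-0.9, -0.3]]
yel [451.087 268.429   1.274] [[0.1, 0.2], [0.1, -0.4], [-0.6, 0.9], [-0.4, 0.2], [0.6, -1.0], [0.3, -0.1]]
yel [456.749 270.343   1.245] [[0.0, -0.2], [-0.1, -0.4], [0.3, -0.8], [0.2, 0.4], [-0.4, 0.6], [-0.0, 0.4]]
```

```bash
sed -i 's/r.append(proj(cam,M@np.array(X,float)+\[p\[0\],p\[1\],0\])\[0\]-uv)/r.append(proj(cam,M@np.array(X,float)+[p[0],p[1],0])[0]-uv+0.45)/' fit.py
cat > meas.py <<'E'
from fit import *
np.set_printoptions(precision=3,suppress=True)
T,S="top","scene"
rack=[(T,(62.5,79,9),(290,257)),(T,(62.5,-79,9),(299,192.5)),(T,(-62.5,79,9),(341,263.5)),(T,(-62.5,-79,9),(349,199)),
(S,(-62.5,79,9),(247,182)),(S,(-62.5,-79,9),(282,232)),(S,(62.5,-79,9),(329,205)),
(S,(3,-79,118.7),(305.3,186.5)),(S,(3,79,118.7),(267,138.3)),(S,(-48.9,-79,88.7),(285.5,208)),(S,(-48.9,79,88.7),(248.3,157)),
(T,(3,-79,118.7),(323,188.8)),(T,(-48.9,-79,88.7),(345,194.5)),(T,(-48.9,79,88.7),(336.5,262.5))]
g=[(T,(42*a,30*b,12),uv) for a,b,uv in [(1,1,(416.7,248)),(1,-1,(420.5,224)),(-1,-1,(454,230.3)),(-1,1,(450.7,253.9))]]
gs=[(S,(42*a,30*b,12),uv) for a,b,uv in [(1,1,(187.8,238)),(1,-1,(198.7,258.8)),(-1,-1,(159.7,277)),(-1,1,(150.3,254.5))]]
y=[(T,(12,30,84),(177.2,277.8)),(T,(12,-30,84),(185.3,252.2)),(T,(0,30,84),(183,278.6)),(T,(0,-30,84),(191,253)),(T,(0,-30,0),(199.5,255)),(T,(0,30,0),(192.3,278.4))]
ys=[(S,(0,30,84),(351,79.3)),(S,(12,30,84),(355.5,78.2)),(S,(12,-30,84),(366.3,94)),(S,(0,-30,84),(362,94.3)),(S,(0,-30,0),(360,118.7)),(S,(12,-30,0),(363.8,117.5))]
if __name__=="__main__":
  for nm,A,x0 in (("rack",rack,[533,-31,1.4]),("green",g+gs,[499,-306,1.4]),("yel",y+ys,[454,270,1.3])):
    for sel in (A,[r for r in A if r[0]==T],[r for r in A if r[0]==S]):
      p,r=fitp(sel,None,x0); print(nm,p,np.round(r,1).tolist())
E
python3 meas.py
```

```text
rack [536.209 -28.454   1.409] [[-1.0, -0.4], [-0.9, -0.7], [-0.1, 0.0], [-0.0, -0.5], [-1.8, -0.4], [-1.0, -0.5], [0.6, -0.5], [0.8, 0.9], [-1.0, -0.9], [-1.0, -0.2], [-2.0, -0.2], [-0.3, -1.2], [0.3, -1.7], [-0.0, 0.1]]
rack [534.817 -29.054   1.41 ] [[-0.7, 0.2], [-0.7, -0.1], [0.2, 0.6], [0.2, 0.1], [-0.1, -0.6], [0.6, -1.2], [0.3, 0.8]]
rack [538.158 -27.459   1.403] [[-0.8, -0.3], [-0.3, -0.2], [1.4, -0.0], [1.6, 1.3], [0.1, -0.7], [-0.3, 0.2], [-1.0, -0.1]]
green [ 501.308 -303.935    1.352] [[-1.4, -0.6], [-1.2, -1.2], [-0.2, -0.9], [-0.6, 0.2], [-0.5, -1.5], [-0.5, -0.2], [-1.0, 0.7], [-1.6, -0.0]]
green [ 499.703 -305.86     1.36 ] [[-0.5, 0.2], [-0.5, -0.4], [0.6, -0.4], [0.4, 0.7]]
green [ 502.864 -302.747    1.345] [[0.5, -1.3], [0.4, 0.1], [-0.3, 0.8], [-0.6, -0.1]]
yel [453.346 270.048   1.271] [[-0.3, -0.3], [-0.1, -1.0], [-0.9, 0.3], [-0.7, -0.3], [0.4, -1.5], [0.0, -0.6], [-0.9, -0.3], [-1.1, -0.6], [-0.1, -1.2], [-0.2, 0.0], [-0.8, 0.3], [-0.4, -0.0]]
yel [452.13  269.463   1.274] [[0.0, 0.2], [0.1, -0.4], [-0.6, 0.9], [-0.4, 0.2], [0.6, -1.0], [0.3, -0.0]]
yel [454.887 270.665   1.245] [[0.0, -0.2], [-0.1, -0.4], [0.3, -0.8], [0.2, 0.3], [-0.4, 0.6], [-0.0, 0.4]]
```

Call:
send_rows(rows=[[1, 34, 24, 0, 0.11], [1, 34, 24, 0, 0.11], [1, 34, 24, 0, 0.11], [1, 34, 24, 0, 0.11], [1, 34, 24, 0, 0.11], [1, 34, 24, 0, 0.11], [1, 34, 24, 0, 0.11], [1, 34, 24, 0, 0.11], [1, 34, 24, 0, 0.11], [1, 34, 24, 0, 0.11]], newtons=20)

```text
t: 0.93
eef_pos: [494.8, -338.3, 218.2]
eef_rot: [-0.0, 0.776, 0.63, -0.0]
ft_force: [0.3, 0.2, 0.1]
grip_width: 93.0
```

Call:
send_rows(rows=[[1, 0, 2.5, -40, -0.01], [1, 0, 0, -40, 0], [1, 0, 0, -40, 0], [1, 0, 0, -40, 0], [1, 0, 0, -15, 0], [1, 0, 0, 0, 0]])

```text
t: 1.43
eef_pos: [489.7, -334.2, 37.1]
eef_rot: [-0.005, 0.781, 0.624, -0.001]
ft_force: [0.1, 0.3, 1.1]
grip_width: 93.0
```

```bash
python3 - <<'E'
from h import *
for n in("scene","top"):
    im=ctrl.read_camera(n);cv2.imwrite(f"pics/{n}1.png",im[:,:,::-1])
crop("pics/top1.png","pics/c_top1.png",390,190,90,80,8)
crop("pics/scene1.png","pics/c_sc1.png",110,190,110,110,7)
o=ctrl.get_obs(); t=o["eef_pos"]; print(t, proj("top",t),proj("scene",t))
E
```

```text
[ 493.18784917 -337.17906117   43.3034127 ] [[452.00561718 240.2346204 ]] [[152.3937305  256.19490185]]
```

View pics/c_top1.png

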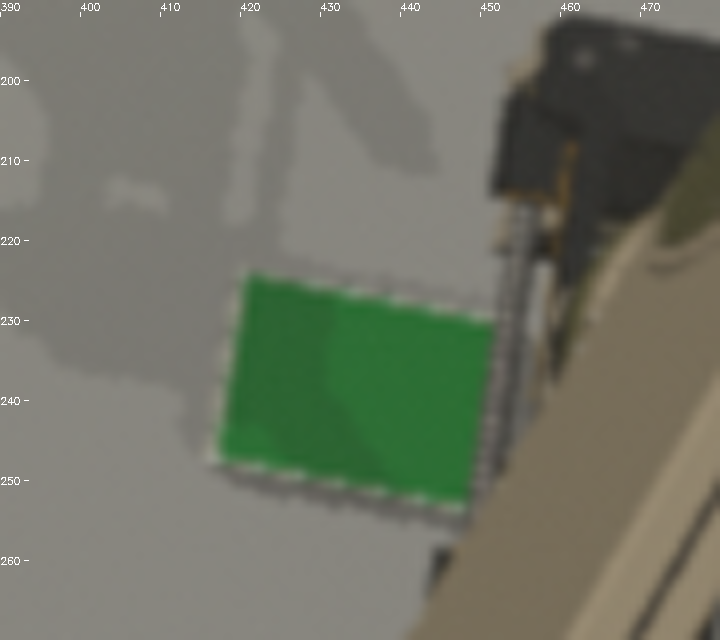

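View pics/c_sc1.png

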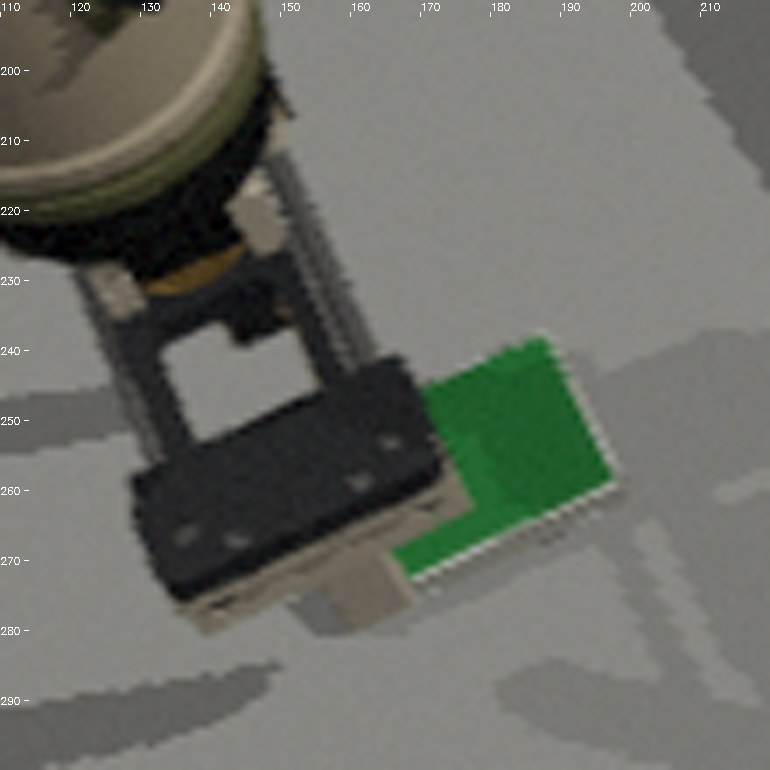

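Call:
send_rows(rows=[[1, 1, 1.5, -20, 0], [1, 0, 0, -15, 0], [1, 0, 0, -5.5, 0], [1, 0, 0, 0, 0], [0.5, 0, 0, 0, 0], [0, 0, 0, 0, 0], [0, 0, 0, 0, 0], [0, 0, 0, 0, 0], [0, 0, 0, 0, 0]], newtons=12)

```text
t: 2.28
eef_pos: [495.0, -336.4, 3.9]
eef_rot: [0.001, 0.781, 0.624, 0.0]
ft_force: [-0.5, 1.1, -0.3]
grip_width: 64.5
```

Call:
send_rows(rows=[[0, 0, 0, 0, 0], [0, 0, 0, 0, 0]])

```text
t: 2.45
eef_pos: [494.7, -336.2, 3.6]
eef_rot: [0.0, 0.781, 0.624, -0.0]
ft_force: [-1.3, 0.9, 3.2]
grip_width: 60.0
```

```bash
python3 - <<'E'
from h import *
o=ctrl.get_obs(); print(o["eef_pos"],o["grip_width"],o["ft_force"])
im=ctrl.read_camera("top");cv2.imwrite("pics/top2.png",im[:,:,::-1]);crop("pics/top2.png","pics/c_top2.png",390,190,90,80,8)
E
```

```text
[ 494.70706078 -336.2447877     3.64873396] 59.95131381845685 [-1.26404694  0.85897499  3.166528  ]
```

View pics/c_top2.png

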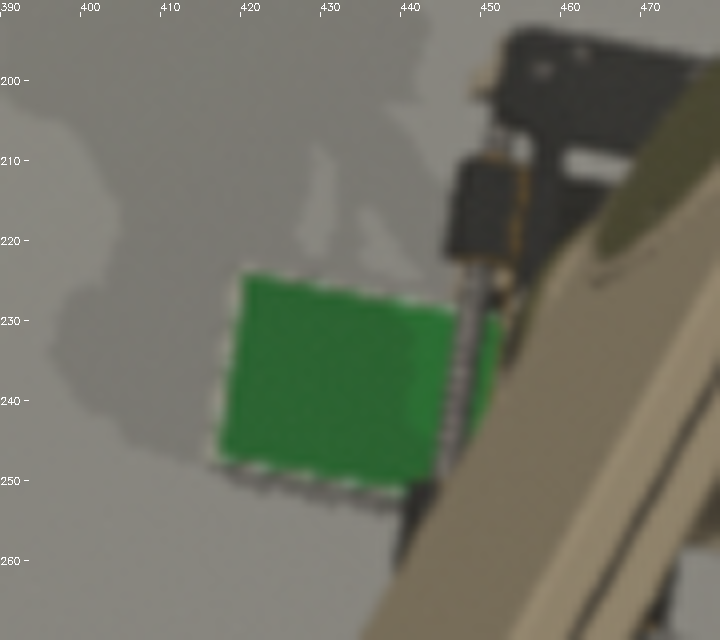

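Call:
send_rows(rows=[[0, 0, 0, 0, 0], [0, 0.3, 1.3, 6.5, 0], [0, 0.3, 1.5, 6.3, 0], [0, 0.4, 1.7, 6.2, 0], [0, 0.6, 2.5, 6, 0], [0, 0.7, 3, 5.8, 0], [0, 0.7, 3.5, 5.5, 0], [0, 0, 0, 0, 0]], newtons=5)

```text
t: 3.17
eef_pos: [498.6, -322.3, 41.1]
eef_rot: [0.001, 0.781, 0.625, 0.0]
ft_force: [0.3, 0.5, -1.9]
grip_width: 59.8
```

```bash
cat > look.py <<'E'
import sys
from h import *
k=sys.argv[1]; 
for n in("scene","top"):
    im=ctrl.read_camera(n);cv2.imwrite(f"pics/{n}{k}.png",im[:,:,::-1])
o=ctrl.get_obs(); t=o["eef_pos"]; print(o["t"],t.round(1),o["ft_force"].round(1),o["grip_width"],o["q"].round(2)); 
pt=proj("top",t)[0].astype(int); ps=proj("scene",t)[0].astype(int)
def cl(v,m,w): return int(min(max(v-w//2,0),m-w))
w=80
crop(f"pics/top{k}.png","pics/_a.png",cl(pt[0],640,w),cl(pt[1],400,w),w,w,5)
crop(f"pics/scene{k}.png","pics/_b.png",cl(ps[0],640,w),cl(ps[1],400,w),w,w,5)
cv2.imwrite(f"pics/c_{k}.png",np.hstack([cv2.imread("pics/_a.png"),cv2.imread("pics/_b.png")]))
E
python3 look.py 3
```

```text
3.2667 [ 498.2 -322.8   40.2] [ 1.1 -0.5 -0.2] 59.54620820008248 [-0.66  0.26  1.67 -0.    1.2  -0.44]
```

View pics/c_3.png

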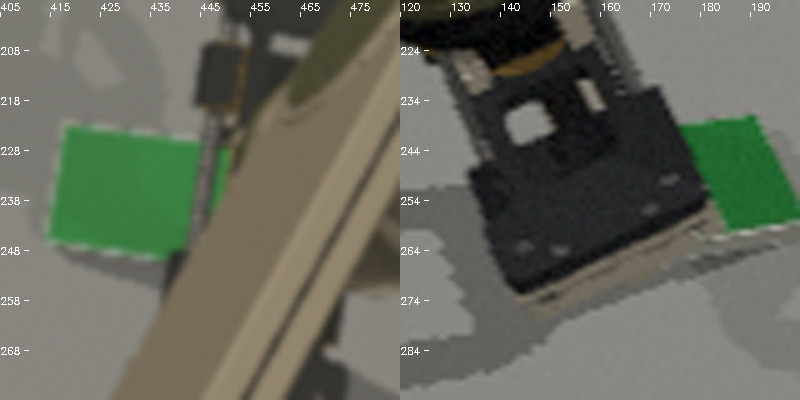

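```bash
cat > hyp.py <<'E'
from h import *
# plate held by side pads: pivot at TCP + (0,0,zc); plate local pivot at (x=-d_from_centre, z=zb) ; phi pitch (B end down)
def plate(tcp,yaw,phi,px=-32.6,pz=7.8,zc=4.2):
    f=np.array([np.cos(yaw),np.sin(yaw),0]); l=np.array([-f[1],f[0],0]); u=np.array([0,0,1.])
    X=np.cos(phi)*f-np.sin(phi)*u; Z=np.sin(phi)*f+np.cos(phi)*u
    O=np.array(tcp)+[0,0,zc]-px*X-pz*Z
    return lambda a,b,c: O+a*X+b*l+c*Z
if __name__=="__main__":
    import sys
    tcp=ctrl.get_obs()["eef_pos"]
    for ph in (0,15,30,45,60,75,90):
        P=plate(tcp,1.352,np.radians(ph))
        pts=[P(42,30,12),P(42,-30,12),P(-42,-30,12),P(42,30,0),P(42,-30,0)]
        print(ph,proj("top",pts).round(1).tolist(),proj("scene",pts).round(1).tolist(),"zmin",round(pts[3][2],1))
E
python3 hyp.py; python3 -c "
from h import *
crop('pics/top3.png','pics/c_t3.png',400,205,70,60,10);crop('pics/scene3.png','pics/c_s3.png',160,220,60,60,10)"
```

```text
0 [[412.4, 244.8], [416.5, 219.4], [452.2, 226.2], [411.4, 245.0], [415.5, 219.9]] [[189.3, 224.6], [200.6, 247.0], [160.0, 266.3], [190.6, 227.6], [201.8, 249.8]] zmin 36.6
15 [[411.4, 245.3], [415.4, 220.3], [451.9, 226.0], [411.7, 245.7], [415.7, 221.0]] [[190.7, 229.8], [201.8, 251.9], [160.4, 265.4], [190.5, 233.3], [201.5, 255.3]] zmin 17.5
30 [[412.5, 246.1], [416.5, 221.5], [451.3, 225.8], [414.1, 246.7], [418.0, 222.4]] [[189.7, 235.6], [200.6, 257.6], [161.1, 264.5], [188.1, 239.3], [198.9, 261.3]] zmin 0.3
45 [[415.6, 247.2], [419.5, 223.0], [450.5, 225.5], [418.3, 248.0], [422.2, 223.9]] [[186.5, 241.6], [197.2, 263.6], [162.1, 263.7], [183.6, 245.4], [194.2, 267.4]] zmin -13.9
60 [[420.5, 248.5], [424.3, 224.5], [449.4, 225.3], [424.1, 249.4], [427.9, 225.5]] [[181.3, 247.6], [191.8, 269.7], [163.3, 262.9], [177.4, 251.1], [187.7, 273.2]] zmin -24.1
75 [[426.8, 250.0], [430.5, 226.2], [448.3, 225.1], [431.1, 250.9], [434.8, 227.1]] [[174.5, 253.2], [184.7, 275.3], [164.6, 262.3], [169.7, 256.3], [179.8, 278.6]] zmin -29.7
90 [[434.1, 251.5], [437.8, 227.7], [447.1, 224.9], [438.9, 252.4], [442.6, 228.6]] [[166.4, 258.0], [176.4, 280.4], [166.0, 261.9], [161.0, 260.5], [170.9, 283.1]] zmin -30.2
```

View pics/c_s3.png

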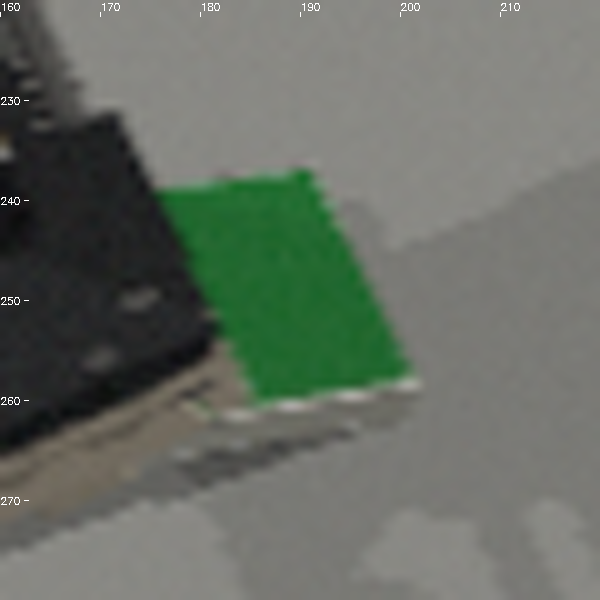

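View pics/c_t3.png

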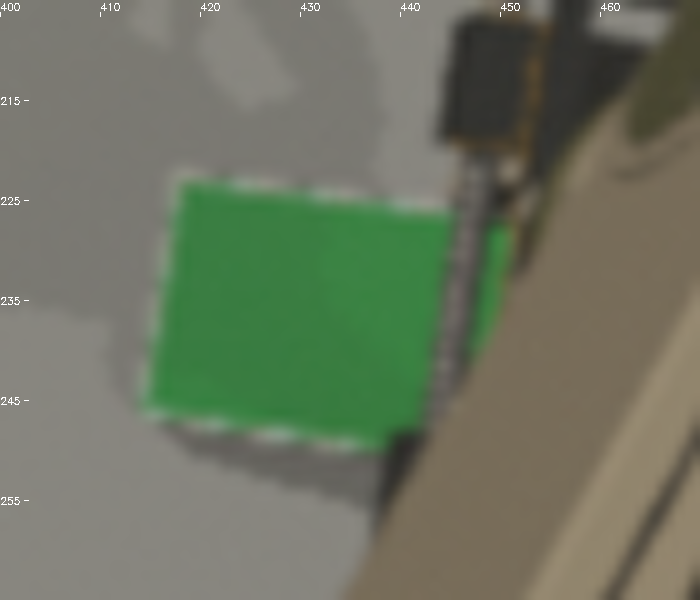

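Call:
send_rows(rows=[[0, 0.9, 3.9, 5.1, 0], [0, 1, 4.4, 4.7, 0], [0, 1.1, 4.8, 4.4, 0], [0, 1.1, 5.1, 3.9, 0], [0, 1.2, 5.5, 3.4, 0], [0, 1.3, 5.8, 2.9, 0], [0, 1.3, 5.9, 2.4, 0], [0, 1.4, 6.2, 1.9, 0], [0, 1.4, 6.2, 1.3, 0], [0, 0, 0, 0, 0]])

```text
t: 4.1
eef_pos: [508.9, -273.7, 70.4]
eef_rot: [0.0, 0.781, 0.625, 0.0]
ft_force: [-2.8, -0.6, 6.0]
grip_width: 59.6
```

```bash
python3 look.py 4; python3 hyp.py
```

```text
4.2 [ 508.7 -274.4   70.2] [-2.6 -0.6  5.3] 59.8874668350732 [-0.58  0.19  1.7  -0.    1.25 -0.36]
0 [[393.3, 240.2], [397.7, 214.1], [434.3, 221.1], [392.5, 240.5], [396.8, 214.7]] [[209.1, 206.2], [221.1, 228.2], [180.6, 247.3], [210.1, 209.5], [222.1, 231.4]] zmin 66.6
15 [[392.6, 240.7], [396.9, 215.2], [434.0, 220.9], [393.1, 241.2], [397.4, 215.9]] [[210.1, 211.7], [222.0, 233.6], [181.0, 246.4], [209.8, 215.4], [221.5, 237.2]] zmin 47.6
30 [[394.1, 241.7], [398.3, 216.5], [433.3, 220.6], [395.9, 242.4], [400.0, 217.4]] [[208.9, 217.9], [220.5, 239.6], [181.8, 245.5], [207.1, 221.7], [218.7, 243.4]] zmin 30.4
45 [[397.5, 242.9], [401.7, 218.1], [432.4, 220.4], [400.5, 243.7], [404.5, 219.1]] [[205.4, 224.2], [216.9, 245.9], [182.8, 244.6], [202.5, 228.0], [213.8, 249.7]] zmin 16.1
60 [[402.7, 244.3], [406.8, 219.7], [431.3, 220.2], [406.6, 245.2], [410.6, 220.8]] [[200.1, 230.3], [211.3, 252.0], [184.0, 243.8], [196.1, 233.9], [207.1, 255.7]] zmin 5.9
75 [[409.3, 245.8], [413.3, 221.4], [430.2, 219.9], [413.8, 246.8], [417.7, 222.4]] [[193.1, 235.9], [204.1, 257.8], [185.3, 243.2], [188.3, 239.1], [199.2, 261.0]] zmin 0.3
90 [[416.9, 247.4], [420.8, 223.0], [428.9, 219.8], [421.8, 248.3], [425.6, 224.0]] [[185.0, 240.8], [195.8, 262.8], [186.7, 242.8], [179.7, 243.3], [190.3, 265.5]] zmin -0.2
```

View pics/c_4.png

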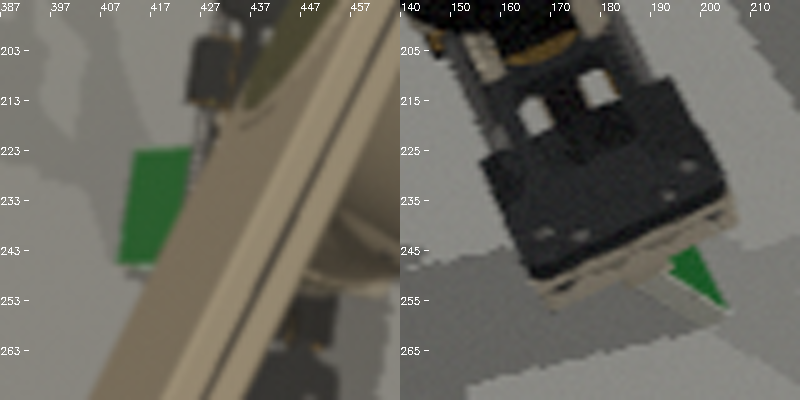

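Call:
send_rows(rows=[[0, 1.4, 6.4, 1.2, 0], [0, 1.4, 6.4, 0.5, 0], [0, 1.4, 6.3, -0.2, 0], [0, 0, 0, 0, 0], [0, 0, 0, 0, 0]])

```text
t: 4.62
eef_pos: [512.8, -254.4, 71.1]
eef_rot: [-0.0, 0.781, 0.625, 0.0]
ft_force: [-1.8, 0.4, 4.6]
grip_width: 59.4
```

```bash
python3 look.py 5; python3 hyp.py | tail -2
```

```text
4.7167 [ 512.8 -254.7   71.1] [-1.4  0.9  5.4] 59.965446663057605 [-0.55  0.18  1.72  0.    1.25 -0.33]
75 [[401.1, 244.3], [405.2, 220.0], [421.4, 218.4], [405.6, 245.3], [409.6, 221.0]] [[201.8, 231.5], [213.0, 253.1], [195.0, 238.2], [197.0, 234.6], [208.1, 256.3]] zmin 1.2
90 [[408.7, 245.9], [412.7, 221.6], [420.2, 218.2], [413.6, 246.9], [417.5, 222.5]] [[193.8, 236.3], [204.7, 258.1], [196.4, 237.8], [188.5, 238.8], [199.3, 260.7]] zmin 0.7
```

View pics/c_5.png

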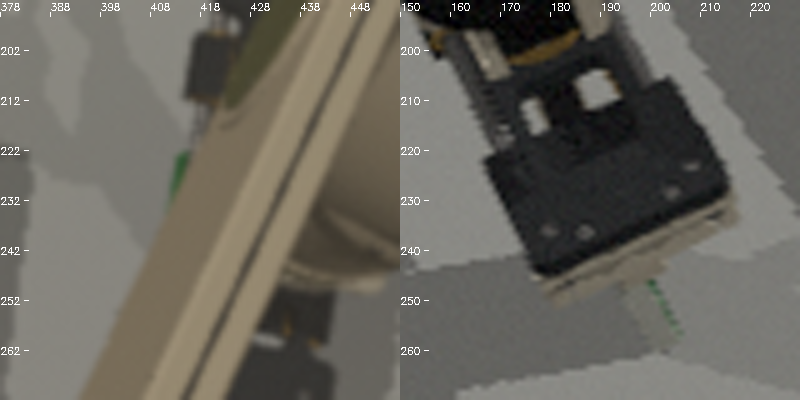

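```bash
python3 -c "
from h import *
crop('pics/scene5.png','pics/c_s5.png',175,235,50,40,14)
from hyp import plate
tcp=ctrl.get_obs()['eef_pos']
for ph in (80,85,90,95):
    P=plate(tcp,1.352,np.radians(ph)); print(ph,proj('scene',[P(42,-30,12),P(42,-30,0),P(-10,-30,12),P(-10,-30,0)]).round(1).tolist())
"
```

```text
80 [[210.3, 254.9], [205.2, 257.9], [201.4, 244.8], [196.0, 247.9]]
85 [[207.6, 256.5], [202.3, 259.4], [200.6, 245.4], [195.0, 248.3]]
90 [[204.7, 258.1], [199.3, 260.7], [199.7, 245.9], [194.0, 248.6]]
95 [[201.8, 259.5], [196.2, 261.9], [198.8, 246.4], [193.0, 248.9]]
```

View pics/c_s5.png

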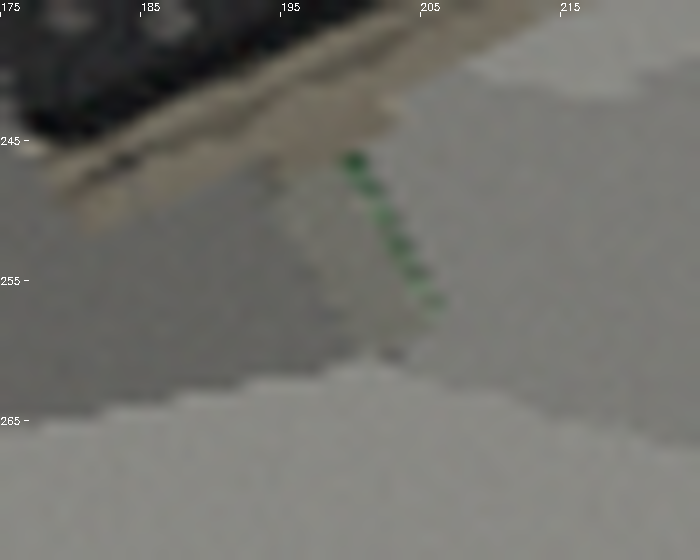

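Call:
send_rows(rows=[[0, 0.2, 1, -0.7, 0], [0, 0, 0, -0.5, 0], [0, 0, 0, 0, 0], [0.68, 0, 0, 0.5, 0], [0.72, 0, 0, 0.7, 0], [0.8, 0, 0, 0, 0], [1, 0, 0, 0, 0], [1, 0, 0, 0, 0], [1, 0, 0, 0, 0]], newtons=4)

```text
t: 5.47
eef_pos: [512.6, -254.5, 70.7]
eef_rot: [-0.0, 0.781, 0.624, -0.0]
ft_force: [-0.5, -0.6, -0.2]
grip_width: 89.0
```

```bash
python3 look.py 6
```

```text
5.5667 [ 512.6 -254.6   70.8] [ 0.5 -0.9 -0.4] 92.03282036909707 [-0.55  0.18  1.72  0.    1.25 -0.33]
```

View pics/c_6.png

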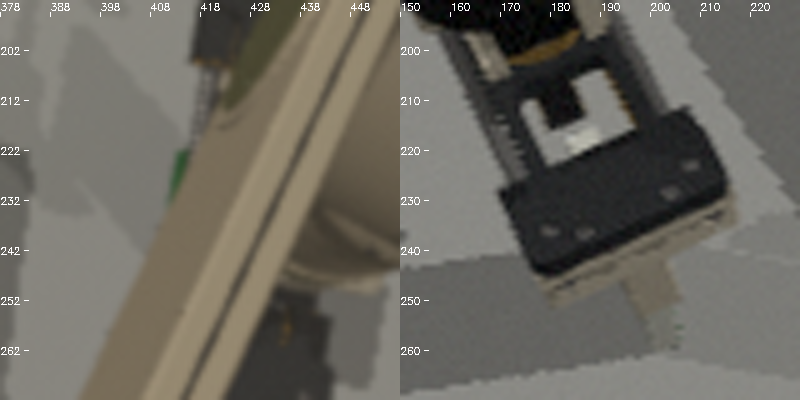

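Call:
send_rows(rows=[[1, 0, 0, 8, 0], [1, 0, 0, 30, 0], [1, 0, 0, 30, 0], [1, 0, 0, 10, -0.12], [1, 0, -30, 0, -0.12], [1, 0, -40, 0, -0.12], [1, 0, -40, 0, -0.12], [1, 0, -10, 0, -0.12], [1, 0, 0, 0, -0.12], [1, 0, 0, 0, -0.12]])

```text
t: 6.4
eef_pos: [512.3, -376.1, 149.4]
eef_rot: [0.0, 0.969, 0.248, 0.0]
ft_force: [0.3, -0.1, 0.5]
grip_width: 93.1
```

```bash
python3 look.py 7;  python3 -c "
from h import *
crop('pics/scene7.png','pics/a.png',170,190,60,80,8)
crop('pics/top7.png','pics/b.png',390,200,50,80,8)
cv2.imwrite('pics/c_7b.png',np.hstack([cv2.imread('pics/a.png'),cv2.imread('pics/b.png')])[:600,:800])"
```

```text
6.5 [ 512.6 -375.1  149.4] [0.1 0.7 0.4] 93.20749722887051 [-0.71  0.26  1.46  0.    1.41  0.35]
```

View pics/c_7b.png

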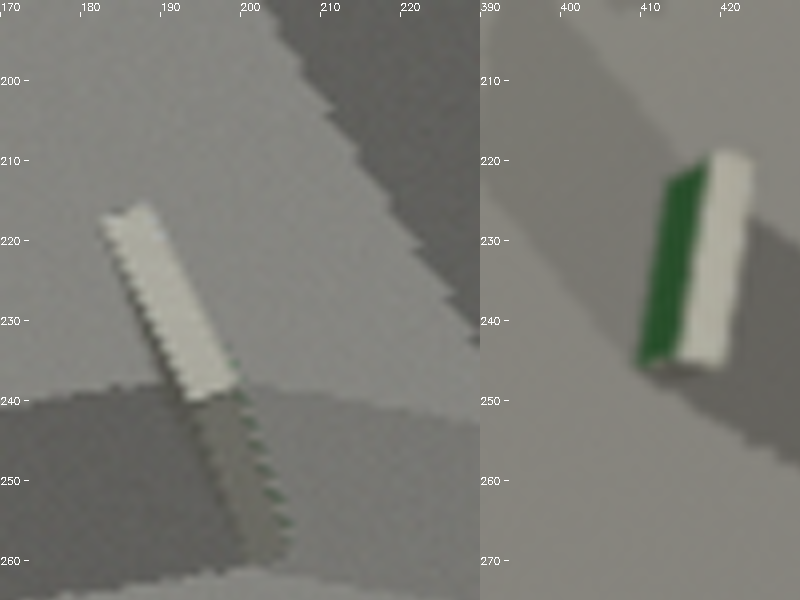

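```bash
python3 - <<'E'
from fit import *
np.set_printoptions(precision=3,suppress=True)
T,S="top","scene"
# film dir = planar x; lateral y
A=[(T,(12,-30,84),(418.7,219.3)),(T,(0,-30,84),(424,220)),(T,(0,30,84),(420.5,246)),(T,(12,30,84),(415,245.2)),(T,(12,-30,0),(413.6,223)),(T,(12,30,0),(409.8,246.2)),
(S,(0,30,84),(182.4,217.5)),(S,(12,30,84),(188.5,215.4)),(S,(12,-30,84),(199.5,238)),(S,(0,-30,84),(193,240.2)),(S,(12,-30,0),(205.8,259.2)),(S,(0,-30,0),(201,261))]
for sel in (A,A[:6],A[6:]):
    p,r=fitp(sel,None,[505,-265,1.35]); print(p,np.round(r,1).tolist())
E
```

```text
[ 511.562 -259.159    1.344] [[0.6, -0.8], [0.5, -0.5], [-0.4, -0.3], [-0.2, -0.5], [-1.7, -1.1], [-2.1, -0.0], [-1.1, -0.0], [-1.5, -0.5], [-1.2, -0.3], [-0.6, 0.3], [0.7, -1.2], [0.1, -0.4]]
[ 510.509 -259.767    1.369] [[0.5, -0.3], [0.5, -0.1], [0.3, 0.3], [0.4, 0.1], [-1.8, -0.6], [-1.6, 0.6]]
[ 512.941 -258.298    1.31 ] [[0.1, -0.1], [-0.2, -0.4], [-0.8, 0.3], [-0.3, 0.7], [1.1, -0.6], [0.4, 0.0]]
```

Call:
send_rows(rows=[[1, 0, 0, 0, -0.12], [1, 0, 20, 0, -0.12], [1, 0, 30, 0, -0.12], [1, 0, 30, 0, -0.12], [1, 0, 25, 0, -0.12], [1, 0, 15.5, 0, -0.12], [1, 0, 0, 0, -0.01], [1, 0, 0, 0, 0]], newtons=10)

```text
t: 7.17
eef_pos: [513.0, -253.5, 149.6]
eef_rot: [0.0, 0.994, -0.107, 0.0]
ft_force: [-0.6, 0.0, -0.3]
grip_width: 92.8
```

```bash
python3 look.py 8
```

```text
7.2667 [ 512.8 -254.8  149.4] [ 0.4 -0.   0.1] 92.76771699558347 [-0.55  0.1   1.65 -0.    1.39  1.24]
```

View pics/c_8.png

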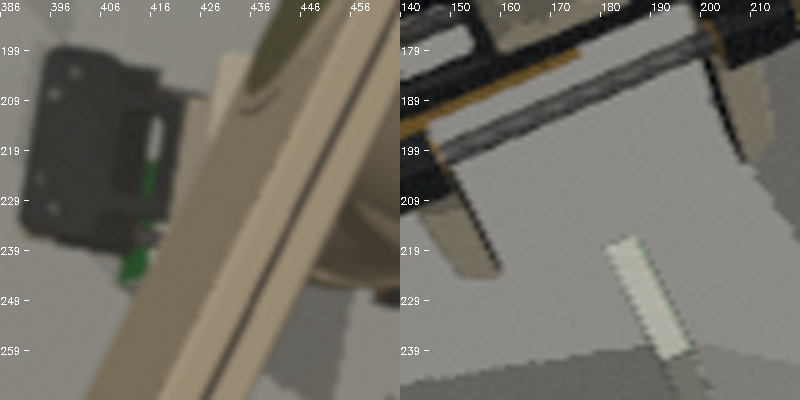

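Call:
send_rows(rows=[[1, 0, 0, -35, 0], [1, 0, 0, -35, 0], [1, 0, 0, -25, 0], [1, 0, 0, -6, 0], [0.5, 0, 0, 0, 0], [0.3, 0, 0, 0, 0], [0.2, 0, 0, 0, 0], [0, 0, 0, 0, 0], [0, 0, 0, 0, 0], [0, 0, 0, 0, 0]], newtons=10)

```text
t: 8.1
eef_pos: [513.5, -254.6, 49.3]
eef_rot: [0.0, 0.994, -0.11, 0.001]
ft_force: [-0.2, 0.0, -0.0]
grip_width: 57.7
```

Call:
send_rows(rows=[[0, 0, 0, 0, 0], [0, 0, 0, 0, 0], [0, 0, 0, 0, 0], [0, 0, 0, 0, 0]], newtons=20)

```text
t: 8.43
eef_pos: [512.6, -254.1, 47.9]
eef_rot: [-0.0, 0.994, -0.11, -0.0]
ft_force: [0.3, 0.2, 0.3]
grip_width: 30.9
```

```bash
python3 look.py 9
```

```text
8.5333 [ 512.6 -254.1   47.9] [ 0.5 -0.2  0. ] 22.735367107820302 [-0.55  0.2   1.73 -0.    1.21  1.24]
```

View pics/c_9.png

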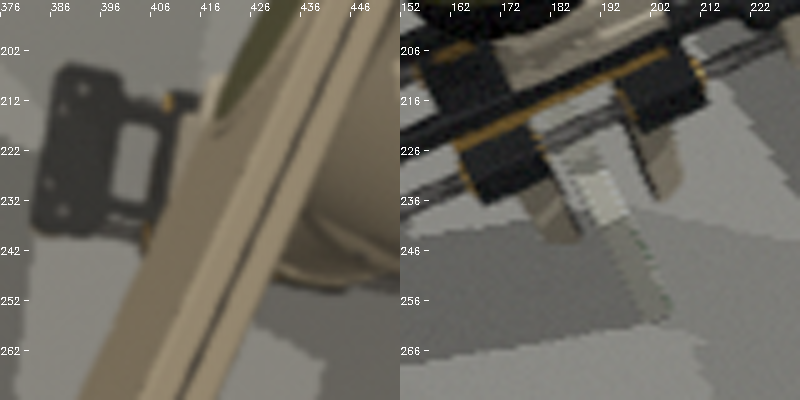

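Call:
send_rows(rows=[[0, 0, 0, 0, 0], [0, 0, 0, 0, 0], [0, 0, 0, 0, 0], [0, 0, 0, 0, 0]], newtons=20)

```text
t: 8.87
eef_pos: [512.6, -254.1, 47.9]
eef_rot: [-0.0, 0.994, -0.11, -0.0]
ft_force: [0.5, -0.8, 0.3]
grip_width: 12.3
```

```bash
python3 look.py 10
```

```text
8.9667 [ 512.6 -254.1   47.9] [0.1 0.6 0.4] 12.21466658299798 [-0.55  0.2   1.73  0.    1.21  1.24]
```

View pics/c_10.png

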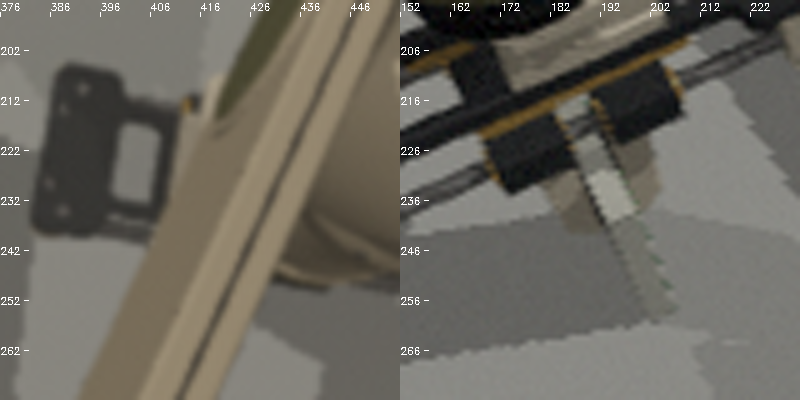

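Call:
send_rows(rows=[[0, 0, 0, 10, 0], [0, 0, 0, 30, 0], [0, 0, 0, 35, 0], [0, 0, 0, 35, 0], [0, 0, 15, 22, 0], [0, -1, 30, 0, 0.01], [0, -1, 30, 0, 0.01], [0, -2, 30, 0, 0.01], [0, -2, 30, 0, 0.01], [0, -2, 30, 0, 0.01]], newtons=20)

```text
t: 9.8
eef_pos: [504.2, -87.8, 180.6]
eef_rot: [-0.0, 0.996, -0.085, 0.0]
ft_force: [1.1, -0.2, -2.1]
grip_width: 11.8
```

Call:
send_rows(rows=[[0, -2, 30, 0, 0.006], [0, -1, 30, 0, 0], [0, 0, 15, 0, 0], [0, 0, 8, 0, 0], [0, 0, 0, 0, 0], [0, 0, 0, 0, 0]])

```text
t: 10.3
eef_pos: [501.7, -6.4, 180.2]
eef_rot: [0.0, 0.997, -0.082, 0.0]
ft_force: [0.1, -0.3, -2.0]
grip_width: 12.0
```

```bash
python3 look.py 11
```

```text
10.4 [501.7  -7.2 180.1] [-0.4 -0.2 -2.7] 11.944657923429096 [-0.12 -0.12  1.81 -0.    1.45  1.62]
```

View pics/c_11.png

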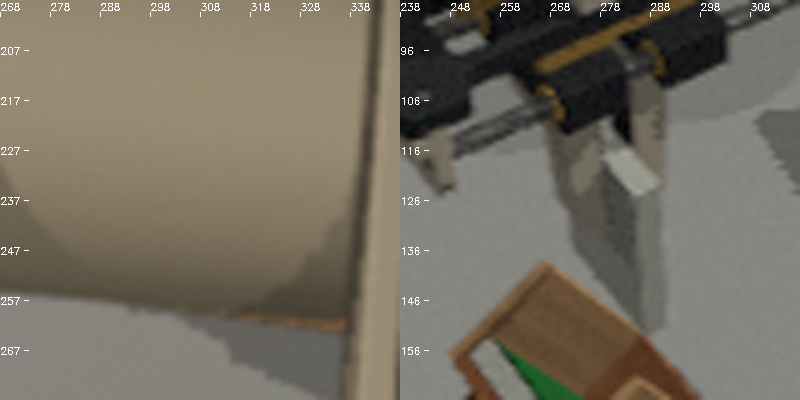

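```bash
cat > ov.py <<'E'
import sys
from h import *
k=sys.argv[1]; x0,y0,w,h,s=map(int,sys.argv[2:7]); rx,ry,ryaw=map(float,sys.argv[7:10]); foot=float(sys.argv[10]) if len(sys.argv)>10 else 48
im=cv2.imread(f"pics/scene{k}.png")[y0:y0+h,x0:x0+w]; im=cv2.resize(im,None,fx=s,fy=s,interpolation=cv2.INTER_CUBIC)
def D(P,Q,c):
    a,b=proj("scene",[P,Q]); f=lambda p:tuple(int(round((v-o+.5)*s)) for v,o in zip(p,(x0,y0))); cv2.line(im,f(a),f(b),c,1)
f=np.array([np.cos(ryaw),np.sin(ryaw),0]); l=np.array([-f[1],f[0],0]); u=np.array([0,0,1.]); O=np.array([rx,ry,0])
def K(s_,b,y): return O+f*(s_*.866-.5*b)+l*y+u*(20+.5*s_+.866*b)
for y in (79,3,-3,-79):
    D(K(52,0,y),K(52,84,y),(255,0,255)); D(K(52,84,y),K(-8,84,y),(255,0,255))
D(K(0,84,79),K(0,84,-79),(255,0,255)); D(K(52,0,79),K(52,0,-79),(255,0,255))
o=ctrl.get_obs(); t=o["eef_pos"]; q=o["eef_rot"]; th=2*np.arctan2(q[2],q[1])-np.pi/2+np.pi
g=np.array([np.cos(th),np.sin(th),0]); m=np.array([-g[1],g[0],0]); print(th)
if foot>0:
  c=lambda a,b,z: t+a*g+b*m+u*z
  for z in (-foot,84-foot):
    Q=[c(6,30,z),c(6,-30,z),c(-6,-30,z),c(-6,30,z)]
    for i in range(4): D(Q[i],Q[(i+1)%4],(0,255,255))
  for a,b in ((6,30),(6,-30),(-6,-30)): D(c(a,b,-foot),c(a,b,84-foot),(0,255,255))
cv2.imwrite(f"pics/ov_{k}.png",im)
E
python3 ov.py 11 235 105 95 110 7 536.2 -29.5 1.407
```

```text
1.4046652892978104
```

View pics/ov_11.png

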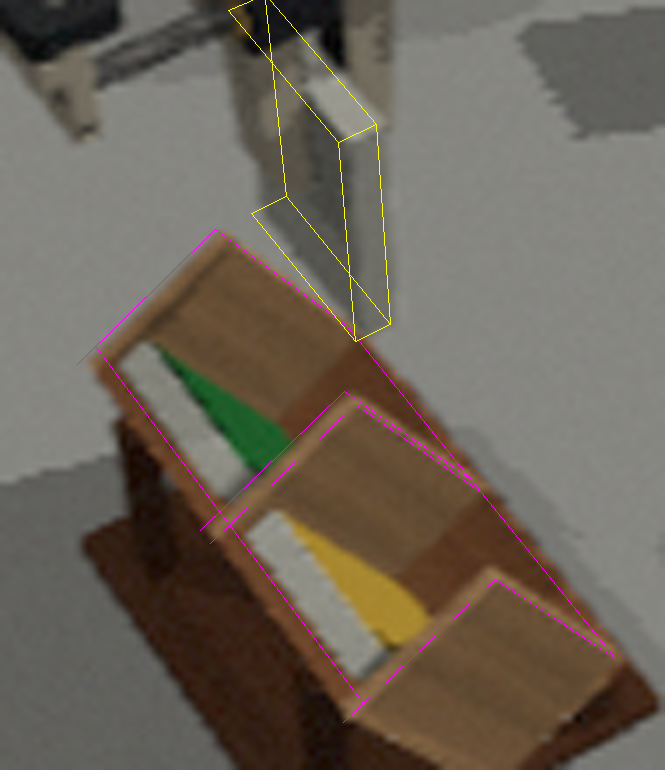

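Call:
send_rows(rows=[[0, 0, 0, -20, 0], [0, 0, 0, -30, 0], [0, 0, 0, -25, 0], [0, 0, 0, -12, 0], [0, 0, 0, -5, 0], [0, 0, 0, 0, 0]])

```text
t: 10.9
eef_pos: [500.9, -6.7, 87.0]
eef_rot: [-0.0, 0.997, -0.083, -0.001]
ft_force: [-0.3, -0.3, -2.4]
grip_width: 12.1
```

```bash
python3 look.py 12; python3 ov.py 12 235 105 95 110 7 536.2 -29.5 1.407
```

```text
11.0 [502.7  -6.6  89.3] [ 1.1 -0.8 -2.1] 12.158379066336408 [-0.12 -0.03  1.9  -0.    1.27  1.62]
1.4050573447599908
```

View pics/ov_12.png

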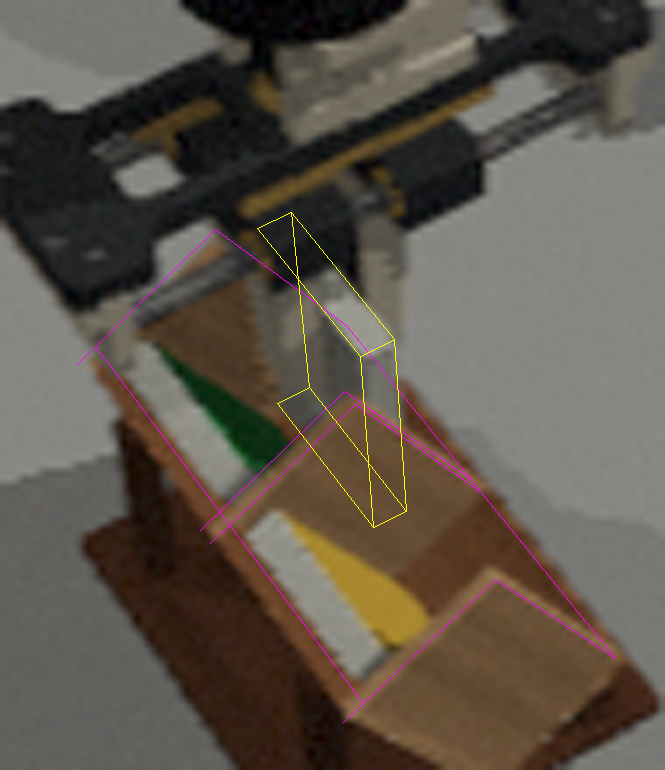

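Call:
send_rows(rows=[[0, 0, 0, -3, 0], [0, 0, 0, -3, 0], [0, 0, 0, -1, 0], [0, 0, 0, 0, 0]])

```text
t: 11.33
eef_pos: [501.8, -6.1, 81.1]
eef_rot: [0.0, 0.997, -0.082, 0.0]
ft_force: [-0.1, -0.3, -1.9]
grip_width: 11.8
```

Call:
send_rows(rows=[[0, 0, 0, -1, 0], [0, 0, 0, -0.5, 0], [0, 0, 0, 0, 0]])

```text
t: 11.58
eef_pos: [502.2, -6.3, 80.7]
eef_rot: [0.0, 0.997, -0.082, 0.001]
ft_force: [-3.0, -0.7, 6.9]
grip_width: 12.2
```

Call:
send_rows(rows=[[0, -0.2, -1, 0, 0], [0, -0.2, -1.2, -0.5, 0], [0, -0.2, -1.2, -0.7, 0], [0, 0, 0, 0, 0]])

```text
t: 11.92
eef_pos: [501.7, -9.8, 78.8]
eef_rot: [0.0, 0.997, -0.083, 0.001]
ft_force: [0.6, -0.4, 5.3]
grip_width: 11.7
```

Call:
send_rows(rows=[[0.15, 0, 0, 0, 0], [0.17, 0, 0, 0, 0], [0.19, 0, 0, 0, 0], [0.21, 0, 0, 0, 0], [0.23, 0, 0, 0, 0], [0.25, 0, 0, 0, 0]])

```text
t: 12.42
eef_pos: [500.9, -9.5, 78.0]
eef_rot: [-0.0, 0.997, -0.083, -0.0]
ft_force: [-0.3, 0.1, 0.3]
grip_width: 22.4
```

```bash
python3 look.py 13; python3 -c "
from h import *
crop('pics/scene13.png','pics/c13.png',245,125,70,70,8)"
```

```text
12.5167 [501.   -9.5  78.1] [-0.3 -0.5  0.1] 23.06154591937001 [-0.12 -0.02  1.91  0.    1.25  1.61]
```

View pics/c13.png

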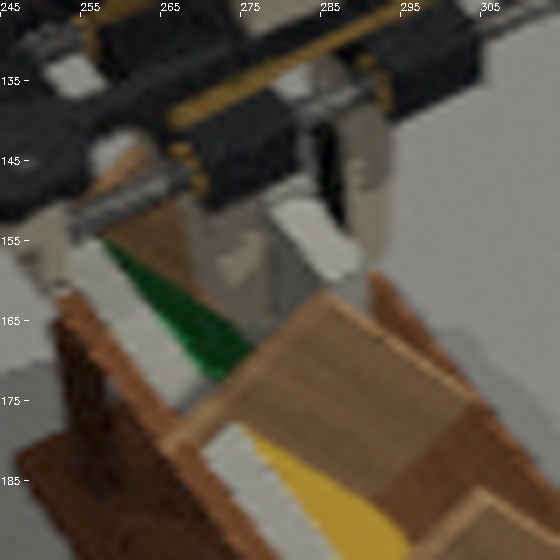

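Call:
send_rows(rows=[[0.26, 0, 0, 3, 0], [0.26, 0, 0, 5, 0], [0.26, 0, 0, 5, 0], [0.26, 0, 0, 5, 0], [0.26, 0, 0, 5, 0], [0.26, 0, 0, 0, 0]])

```text
t: 13.02
eef_pos: [502.1, -9.6, 103.0]
eef_rot: [0.0, 0.997, -0.083, 0.001]
ft_force: [-0.0, 0.3, 0.2]
grip_width: 24.2
```

```bash
python3 look.py 14; python3 -c "
from h import *
crop('pics/scene14.png','pics/c14.png',245,110,70,85,8)"
```

```text
13.1167 [501.4  -9.5 101.7] [0.2 0.3 0. ] 24.25164916311548 [-0.12 -0.05  1.89  0.    1.3   1.61]
```

View pics/c14.png

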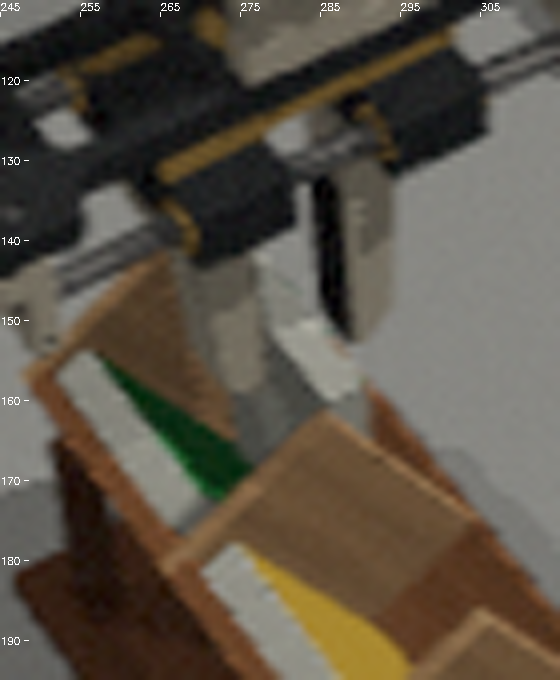

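Call:
send_rows(rows=[[0.26, -0.5, -3, 0, 0], [0.26, -0.5, -3, 0, 0], [0.26, -0.5, -3, 0, 0], [0.26, -0.5, -3, 0, 0], [0.26, -0.5, -3, 0, 0], [0.26, -0.5, -3, 0, 0], [0.26, 0, 0, 0, 0]])

```text
t: 13.7
eef_pos: [497.9, -28.2, 101.2]
eef_rot: [0.0, 0.997, -0.083, -0.0]
ft_force: [-0.0, -0.0, -0.1]
grip_width: 23.9
```

```bash
python3 look.py 15; python3 -c "
from h import *
crop('pics/scene15.png','pics/c15.png',245,110,70,85,8)"
```

```text
13.8 [498.  -27.8 101.3] [-0.3 -0.   0.1] 24.231736173669216 [-0.16 -0.06  1.9  -0.    1.3   1.58]
```

View pics/c15.png

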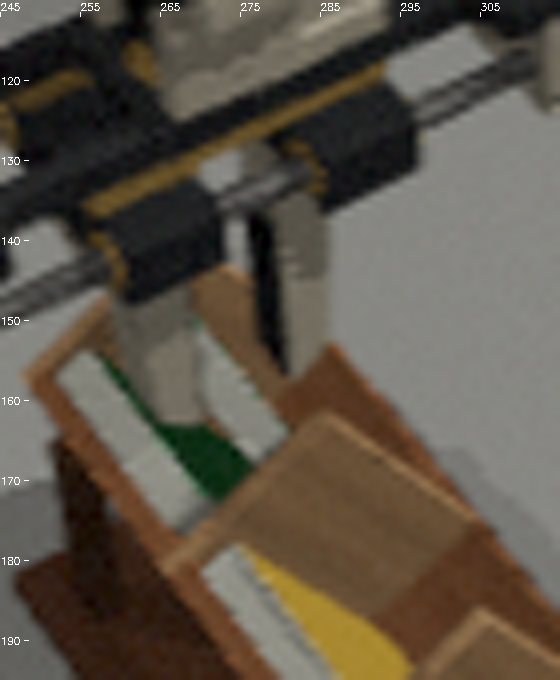

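Call:
send_rows(rows=[[0.26, -0.4, -2.5, -0.5, 0], [0.26, -0.4, -2.5, -0.5, 0], [0.26, -0.4, -2.5, 0, 0], [0.26, -0.3, -1.5, 0, 0], [0.26, 0, 0, 0, 0]])

```text
t: 14.22
eef_pos: [496.5, -36.9, 100.2]
eef_rot: [0.0, 0.997, -0.083, -0.0]
ft_force: [0.1, -0.3, 0.7]
grip_width: 24.0
```

```bash
python3 look.py 16; python3 -c "
from h import *
crop('pics/scene16.png','pics/c16.png',245,110,70,85,8)"
```

```text
14.3167 [496.6 -36.7 100.3] [ 0.7 -1.4  1. ] 24.102495451034088 [-0.18 -0.06  1.9  -0.    1.3   1.56]
```

View pics/c16.png

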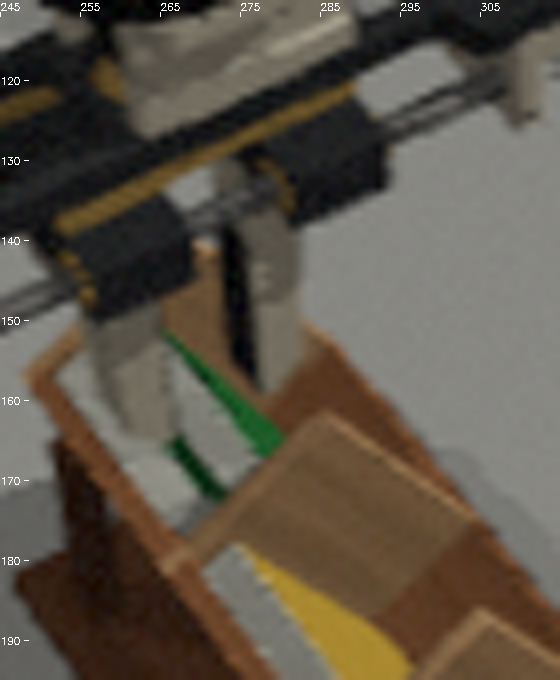

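Call:
send_rows(rows=[[0.26, -0.3, -1.5, 0, 0], [0.26, 0, 0, 1, 0], [0.26, 0, 0, 2, 0], [0.26, 0, 0, 5, 0], [0.26, 0, 0, 15, 0], [0.26, 0, 0, 25, 0], [0.26, 0, 0, 0, 0]])

```text
t: 14.9
eef_pos: [499.0, -38.3, 153.5]
eef_rot: [0.0, 0.997, -0.082, 0.003]
ft_force: [0.7, -0.4, 0.8]
grip_width: 24.2
```

```bash
python3 look.py 17; python3 -c "
from h import *
crop('pics/scene17.png','pics/c17.png',245,125,70,75,8)"
```

```text
15.0 [497.5 -38.1 150. ] [ 0.6 -0.2 -0.9] 24.20471373204509 [-0.18 -0.11  1.85  0.    1.39  1.56]
```

View pics/c17.png

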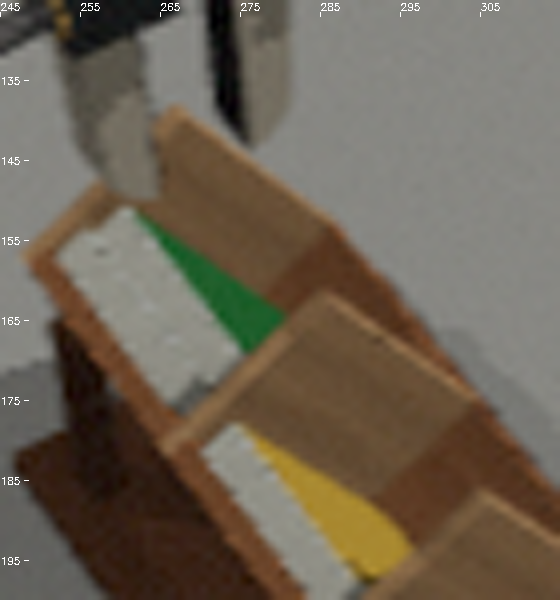

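Call:
send_rows(rows=[[0.5, 0, 20, 10, 0], [1, -4, 30, 0, 0], [1, -4, 30, 0, -0.02], [1, -4, 30, 0, -0.02], [1, -4, 30, 0, -0.02], [1, -4, 30, 0, -0.02], [1, -4, 30, 0, -0.02], [1, -4, 30, 0, -0.02], [1, -4, 30, 0, -0.02], [1, -4, 30, 0, 0]])

```text
t: 15.83
eef_pos: [459.2, 253.3, 157.2]
eef_rot: [0.0, 0.988, -0.153, -0.001]
ft_force: [0.5, -0.9, -0.3]
grip_width: 86.2
```

Call:
send_rows(rows=[[1, -4, 15, 0, 0], [1, -2.5, 8, 0, 0], [1, 0, 0, 0, 0], [1, 0, 0, 0, 0]])

```text
t: 16.17
eef_pos: [453.4, 274.5, 157.5]
eef_rot: [0.001, 0.988, -0.152, -0.0]
ft_force: [-0.2, -0.3, -0.3]
grip_width: 93.1
```

```bash
python3 look.py 18; python3 -c "
from h import *
crop('pics/scene18.png','pics/a.png',240,130,50,60,8)
crop('pics/top18.png','pics/b.png',295,220,50,60,8)
cv2.imwrite('pics/c_18b.png',np.hstack([cv2.imread('pics/a.png'),cv2.imread('pics/b.png')]))"
```

```text
16.2667 [453.9 273.8 157.9] [ 0.2 -0.5 -0.4] 93.27656935426377 [ 0.45 -0.02  1.76 -0.    1.41  2.32]
```

View pics/c_18.png

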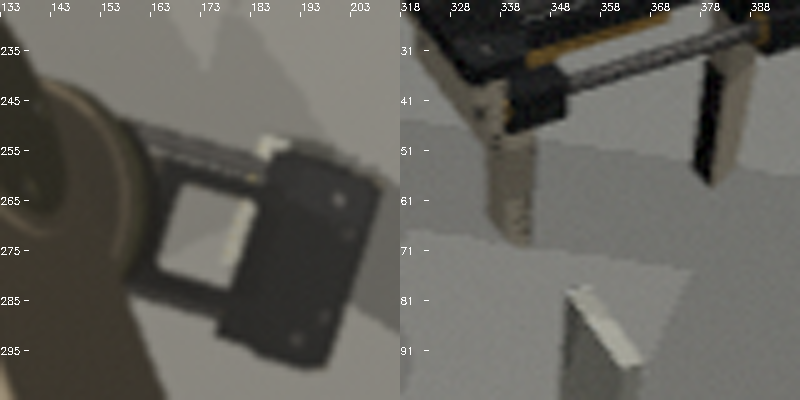

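View pics/c_18b.png

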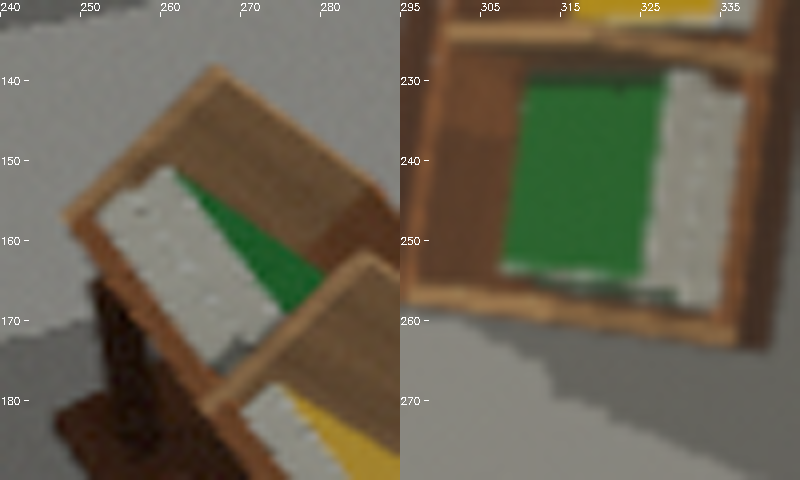

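```bash
python3 - <<'E'
from h import *
O=np.array([536.2,-29.5,0]);a=1.407
f=np.array([np.cos(a),np.sin(a),0]); l=np.array([-f[1],f[0],0]); u=np.array([0,0,1.])
def K(s_,b,y): return O+f*(s_*.866-.5*b)+l*y+u*(20+.5*s_+.866*b)
for n in("top","scene"):
  print(n,[ (s,b,(proj(n,K(s,b,38))[0]+.45).round(1).tolist()) for s,b in((24,0),(28,0),(24,84),(12,84),(0,84),(28,84))])
E
```

```text
top [(24, 0, [308.8, 241.3]), (28, 0, [307.3, 241.1]), (24, 84, [327.0, 242.2]), (12, 84, [331.7, 243.0]), (0, 84, [336.2, 243.8]), (28, 84, [325.5, 242.0])]
scene [(24, 0, [284.9, 171.6]), (28, 0, [286.2, 170.4]), (24, 84, [266.0, 159.1]), (12, 84, [262.0, 163.0]), (0, 84, [257.9, 166.9]), (28, 84, [267.3, 157.8])]
```

Call:
send_rows(rows=[[1, 1, 0.8, -20, 0], [1, 0, 0, -35, 0], [1, 0, 0, -35, 0], [1, 0, 0, -15, 0], [1, 0, 0, -5, 0], [0.5, 0, 0, 0, 0], [0.3, 0, 0, 0, 0], [0.3, 0, 0, 0, 0], [0.3, 0, 0, 0, 0], [0.3, 0, 0, 0, 0]], newtons=10)

```text
t: 17.1
eef_pos: [455.9, 276.2, 49.9]
eef_rot: [-0.001, 0.988, -0.152, 0.001]
ft_force: [0.6, 0.7, -0.4]
grip_width: 64.8
```

Call:
send_rows(rows=[[0.3, 0, 0, 0, 0], [0.3, 0, 0, 0, 0], [0.3, 0, 0, 0, 0]])

```text
t: 17.35
eef_pos: [454.9, 275.9, 48.5]
eef_rot: [-0.0, 0.988, -0.152, 0.0]
ft_force: [-1.2, 0.1, -1.0]
grip_width: 44.4
```

```bash
python3 look.py 19;python3 -c "
from h import *
crop('pics/scene19.png','pics/c19.png',325,60,70,70,8)"
```

```text
17.45 [454.7 275.8  48.3] [0.7 0.2 0.4] 36.04262381433087 [0.45 0.1  1.85 0.   1.2  2.32]
```

View pics/c19.png

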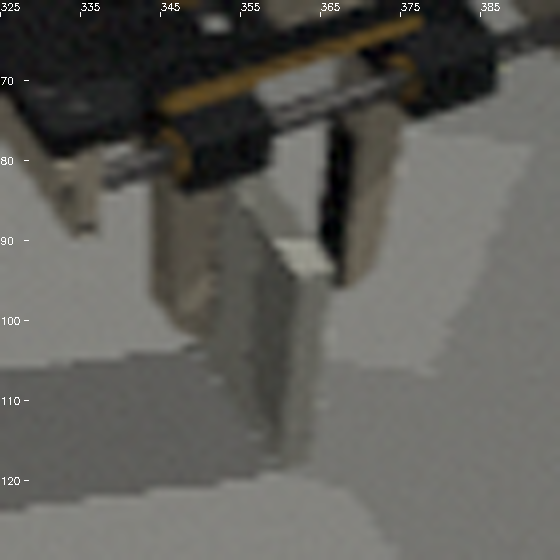

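Call:
send_rows(rows=[[0.2, 0, -0.6, 0, 0], [0.1, 0, 0, 0, 0], [0, 0, 0, 0, 0], [0, 0, 0, 0, 0], [0, 0, 0, 0, 0], [0, 0, 0, 0, 0], [0, 0, 0, 0, 0], [0, 0, 0, 0, 0]], newtons=20)

```text
t: 18.12
eef_pos: [454.7, 275.2, 48.1]
eef_rot: [0.0, 0.988, -0.152, -0.0]
ft_force: [0.7, 0.2, -1.1]
grip_width: 11.8
```

```bash
python3 look.py 20;python3 ov.py 20 325 60 70 70 8 536.2 -29.5 1.407
```

```text
18.2167 [454.7 275.2  48.2] [ 0.1  1.2 -0.2] 11.89155855366331 [0.45 0.1  1.85 0.   1.2  2.32]
1.2655771241511173
```

View pics/ov_20.png

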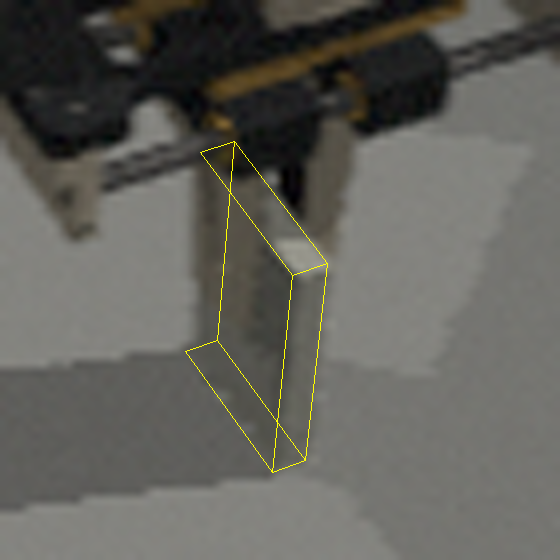

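Call:
send_rows(rows=[[0, 0, 0, 10, 0], [0, 0, 0, 30, 0], [0, 0, 0, 35, 0], [0, 0, 0, 35, 0], [0, 5, -15, 22, 0], [0, 12, -29, 0, 0.02], [0, 12, -29, 0, 0.02], [0, 12, -29, 0, 0.02], [0, 12, -29, 0, 0.02], [0, 12, -29, 0, 0.02]])

```text
t: 19.05
eef_pos: [520.0, 113.8, 181.1]
eef_rot: [-0.0, 0.995, -0.102, 0.0]
ft_force: [-0.4, 0.2, -0.8]
grip_width: 12.0
```

Call:
send_rows(rows=[[0, 12, -29, 0, 0.02], [0, 12, -29, 0, 0.02], [0, 12, -29, 0, 0], [0, 12, -29, 0, 0], [0, 8, -15, 0, 0], [0, 0.8, -3, 0, 0], [0, 0, 0, 0, 0], [0, 0, 0, 0, 0]])

```text
t: 19.72
eef_pos: [576.3, -18.0, 180.3]
eef_rot: [-0.0, 0.997, -0.082, -0.0]
ft_force: [-0.1, 0.6, -1.5]
grip_width: 11.7
```

```bash
python3 look.py 21;python3 ov.py 21 235 105 95 110 7 536.2 -29.5 1.407
```

```text
19.8167 [576.2 -17.4 180.3] [-0.4  0.5 -1.3] 12.130795705340718 [-0.12  0.09  1.6   0.    1.45  1.62]
1.4069322714658945
```

View pics/ov_21.png

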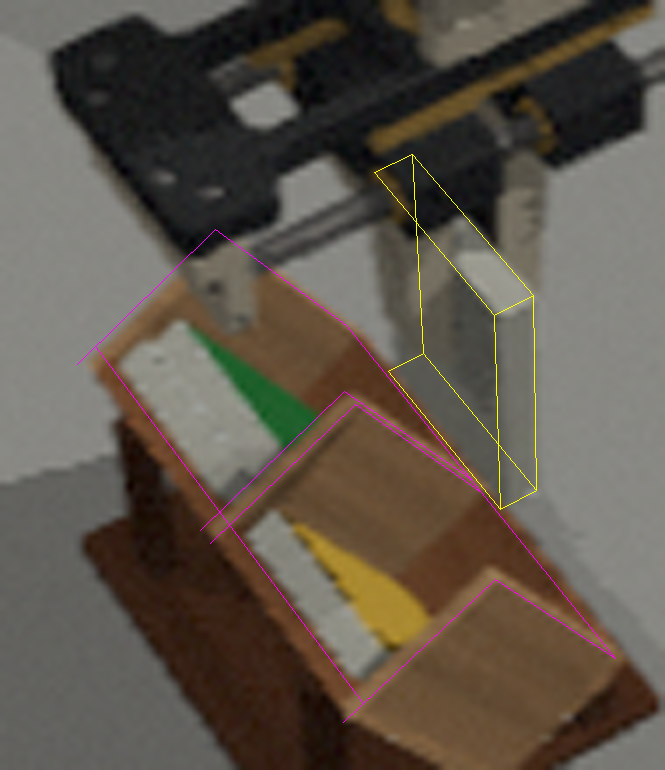

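Call:
send_rows(rows=[[0, -0.2, -1.3, -20, 0], [0, 0, 0, -30, 0], [0, 0, 0, -25, 0], [0, 0, 0, -12, 0], [0, 0, 0, -4, 0], [0, 0, 0, 0, 0], [0, 0, 0, 0, 0]])

```text
t: 20.4
eef_pos: [577.2, -19.7, 90.7]
eef_rot: [0.0, 0.997, -0.082, 0.001]
ft_force: [0.6, -0.2, -1.8]
grip_width: 11.9
```

```bash
python3 look.py 22;python3 ov.py 22 235 105 95 110 7 536.2 -29.5 1.407
```

```text
20.5 [577.9 -20.1  91.4] [-0.  -0.  -0.5] 11.716164472707401 [-0.12  0.16  1.69  0.    1.29  1.61]
1.405836570966664
```

View pics/ov_22.png

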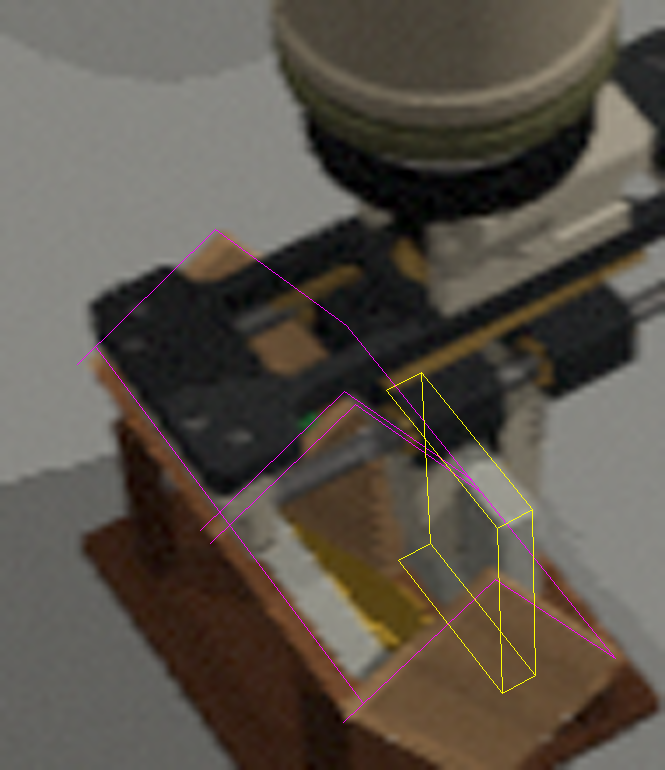

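Call:
send_rows(rows=[[0, -0.5, 0.5, -3, 0], [0, -0.5, 0, -3, 0], [0, 0, 0, -2, 0], [0, 0, 0, -1, 0], [0, 0, 0, 0, 0]])

```text
t: 20.92
eef_pos: [575.5, -19.8, 80.6]
eef_rot: [0.0, 0.997, -0.083, 0.0]
ft_force: [-1.2, 0.2, 1.2]
grip_width: 11.7
```

Call:
send_rows(rows=[[0, 0, 0, -1, 0], [0, 0, 0, 0, 0]])

```text
t: 21.08
eef_pos: [575.9, -19.9, 80.3]
eef_rot: [0.0, 0.997, -0.083, 0.001]
ft_force: [-2.8, -0.4, 5.6]
grip_width: 12.1
```

Call:
send_rows(rows=[[0, -0.2, -1, -0.4, 0], [0, -0.2, -1.1, -0.7, 0], [0, 0, 0, 0, 0], [0.15, 0, 0, 0, 0], [0.17, 0, 0, 0, 0], [0.19, 0, 0, 0, 0], [0.21, 0, 0, 0, 0], [0.23, 0, 0, 0, 0], [0.25, 0, 0, 0, 0], [0.26, 0, 0, 0, 0]])

```text
t: 21.92
eef_pos: [574.9, -21.7, 78.0]
eef_rot: [-0.0, 0.997, -0.082, -0.0]
ft_force: [0.0, -0.1, -0.6]
grip_width: 24.0
```

```bash
python3 look.py 23; python3 -c "
from h import *
crop('pics/scene23.png','pics/c23.png',260,140,80,75,8)"
```

```text
22.0167 [574.9 -21.7  78.1] [ 0.  -0.3 -0.1] 24.05147839561489 [-0.13  0.17  1.7   0.    1.26  1.61]
```

View pics/c23.png

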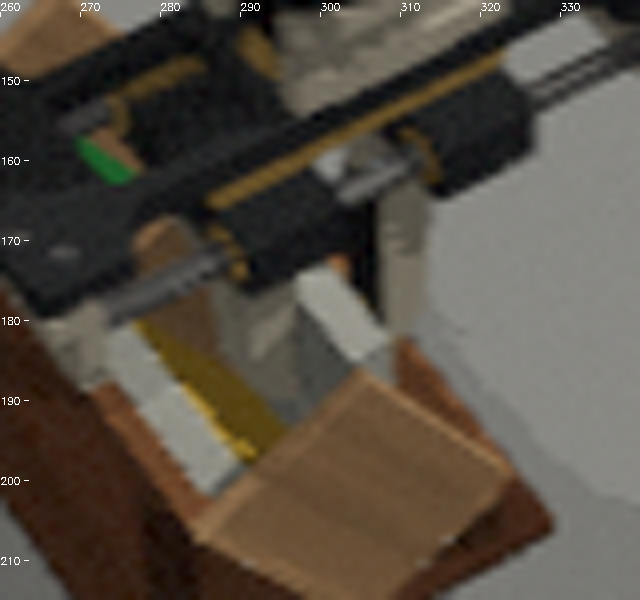

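Call:
send_rows(rows=[[0.26, 0, 0, 3, 0], [0.26, 0, 0, 5, 0], [0.26, 0, 0, 5, 0], [0.26, 0, 0, 5, 0], [0.26, 0, 0, 5, 0], [0.26, 0, 0, 0, 0]])

```text
t: 22.52
eef_pos: [576.0, -21.8, 103.0]
eef_rot: [0.0, 0.997, -0.083, 0.001]
ft_force: [-0.1, 0.4, 0.4]
grip_width: 23.9
```

Call:
send_rows(rows=[[0.26, -0.5, -3, 0, 0], [0.26, -0.5, -3, 0, 0], [0.26, -0.5, -3, 0, 0], [0.26, -0.5, -3, 0, 0], [0.26, -0.5, -3, 0, 0], [0.26, -0.5, -3, 0, 0], [0.26, 0, 0, 0, 0]])

```text
t: 23.1
eef_pos: [571.8, -40.4, 101.0]
eef_rot: [0.0, 0.997, -0.083, -0.0]
ft_force: [-0.0, 0.1, -0.2]
grip_width: 24.0
```

```bash
python3 look.py 24; python3 -c "
from h import *
crop('pics/scene24.png','pics/c24.png',260,140,80,75,8)"
```

```text
23.2 [571.9 -40.  101.1] [-0.4 -0.6  0.6] 24.098810578971488 [-0.16  0.14  1.69 -0.    1.31  1.58]
```

View pics/c24.png

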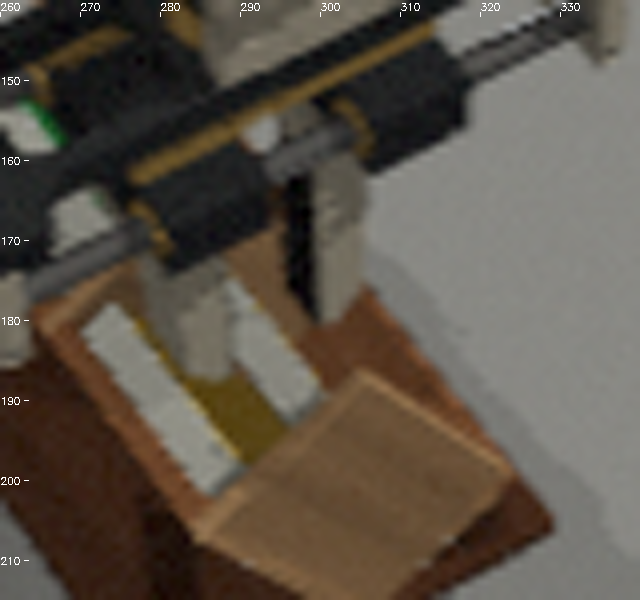

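Same picture as for the green plate at this stage: yellow leans on the rear finger. Continue the same way.

Call:
send_rows(rows=[[0.26, -0.4, -2.5, -0.5, 0], [0.26, -0.4, -2.5, -0.4, 0], [0.26, -0.4, -2.5, 0, 0], [0.26, -0.3, -1.5, 0, 0], [0.26, -0.3, -1.5, 0, 0], [0.26, 0, 0, 0, 0]])

```text
t: 23.7
eef_pos: [570.1, -50.6, 100.2]
eef_rot: [0.0, 0.997, -0.083, -0.0]
ft_force: [0.6, 0.6, -0.7]
grip_width: 24.2
```

Call:
send_rows(rows=[[0.26, 0, 0, 1, 0], [0.26, 0, 0, 2, 0], [0.26, 0, 0, 5, 0], [0.26, 0, 0, 15, 0], [0.26, 0, 0, 25, 0], [0.26, -20, 10, 30, 0], [0.26, -40, 0, 0, 0], [0.26, -40, 0, 0, 0], [0.26, -30, 0, 0, 0], [0.26, 0, 0, 0, 0]])

```text
t: 24.53
eef_pos: [435.6, -39.6, 177.8]
eef_rot: [-0.0, 0.997, -0.082, -0.001]
ft_force: [-1.1, 0.8, 0.9]
grip_width: 24.0
```

```bash
python3 look.py 25; python3 -c "
from h import *
crop('pics/scene25.png','pics/a.png',245,135,80,75,8); crop('pics/top25.png','pics/b.png',285,180,75,90,8)"
```

```text
24.6333 [440.1 -40.2 179.1] [ 0.5 -0.   0.3] 24.110631045235316 [-0.21 -0.29  1.96  0.    1.47  1.53]
```

View pics/a.png

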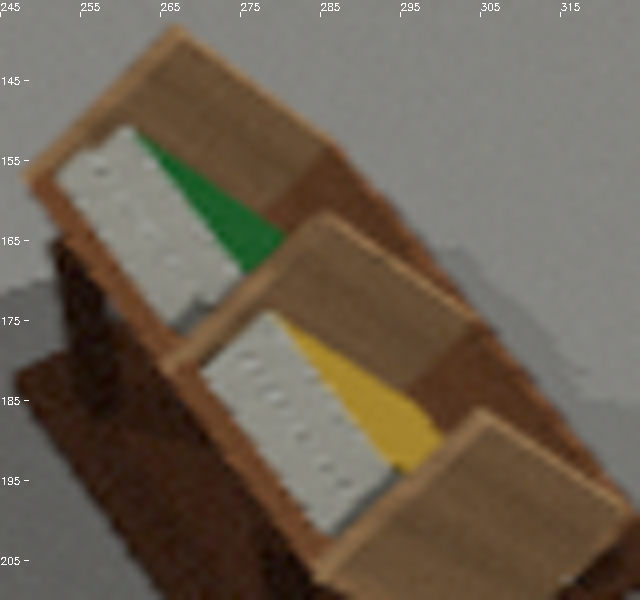

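View pics/b.png

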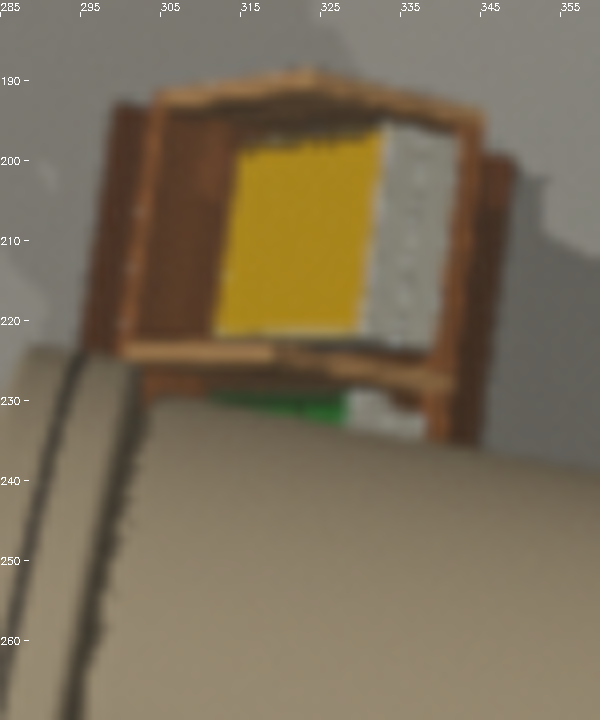

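Call:
send_rows(rows=[[0.5, 0, -30, 20, 0], [0.5, 0, -40, 0, 0], [0.5, 0, -40, 0, 0], [0.5, 0, -40, 0, 0], [0.5, 0, -40, 0, 0], [0.5, 0, -40, 0, 0], [0.5, 0, -30, 0, 0], [0.5, 0, 0, 0, 0], [0.5, 0, 0, 0, 0]])

```text
t: 25.38
eef_pos: [440.8, -302.2, 198.1]
eef_rot: [-0.0, 0.996, -0.084, -0.0]
ft_force: [0.5, -0.0, -0.5]
grip_width: 46.6
```

```bash
python3 look.py 26; python3 - <<'E'
from h import *
O=np.array([536.2,-29.5,0]);a=1.407
f=np.array([np.cos(a),np.sin(a),0]); l=np.array([-f[1],f[0],0]); u=np.array([0,0,1.])
def K(s_,b,y): return O+f*(s_*.866-.5*b)+l*y+u*(20+.5*s_+.866*b)
im=cv2.imread("pics/top26.png"); hsv=cv2.cvtColor(im,cv2.COLOR_BGR2HSV)
im0=cv2.imread("pics/top0.png"); hsv0=cv2.cvtColor(im0,cv2.COLOR_BGR2HSV)
for nm,lo,hi,y in(("green",(50,100,40),(75,255,255),38),("yellow",(20,190,110),(30,255,255),-38)):
  for tag,H,s in(("start",hsv0,12),("now",hsv,24)):
    m=cv2.inRange(H,lo,hi); m[:, :295]=0; m[:,350:]=0; m[:190]=0;m[265:]=0
    n,lab,st,ce=cv2.connectedComponentsWithStats(m); i=1+np.argmax(st[1:,4]); 
    ys,xs=np.where(lab==i); 
    # fitted quad via per-row edges
    r=[(v,xs[ys==v].min(),xs[ys==v].max()) for v in range(ys.min()+5,ys.max()-4)]; r=np.array(r)
    pl=np.polyfit(r[:,0],r[:,1],1);pr=np.polyfit(r[:,0],r[:,2],1)
    v0=ce[i][1]
    e=[K(s,b,y) for b in(0,84)]; pe=proj("top",e)
    # predicted edge u at row v0
    pred=[]
    for b in (0,84):
        A,B=proj("top",[K(s,b,y-30),K(s,b,y+30)]); pred.append(A[0]+(v0-A[1])*(B[0]-A[0])/(B[1]-A[1]))
    print(nm,tag,"centroid",ce[i].round(1),"v range",ys.min(),ys.max(),"foot u %.1f top u %.1f"%(np.polyval(pl,v0),np.polyval(pr,v0)),"pred",np.round(pred,1),"slope",pl[0].round(3),pr[0].round(3))
crop('pics/top26.png','pics/b26.png',285,180,75,90,8)
E
```

```text
25.4833 [ 440.9 -300.   198.1] [ 1.  -0.   0.2] 46.37708948662278 [-0.69 -0.04  1.7   0.    1.48  1.04]
green start centroid [321.8 243.7] v range 232 256 foot u 313.7 top u 329.7 pred [312.4 331.1] slope -0.118 -0.121
green now centroid [317.5 241.2] v range 230 253 foot u 309.6 top u 325.2 pred [308.3 326.7] slope -0.105 -0.141
yellow start centroid [326.2 210.3] v range 199 221 foot u 318.4 top u 333.9 pred [317.  335.4] slope -0.148 -0.165
yellow now centroid [321.7 208.8] v range 197 220 foot u 313.8 top u 329.5 pred [312.7 331. ] slope -0.127 -0.108
```

View pics/b26.png

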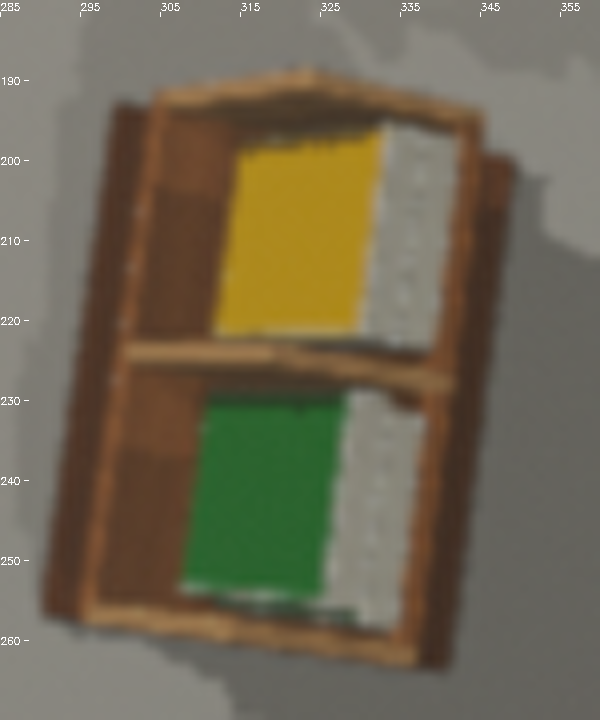

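View pics/scene26.png

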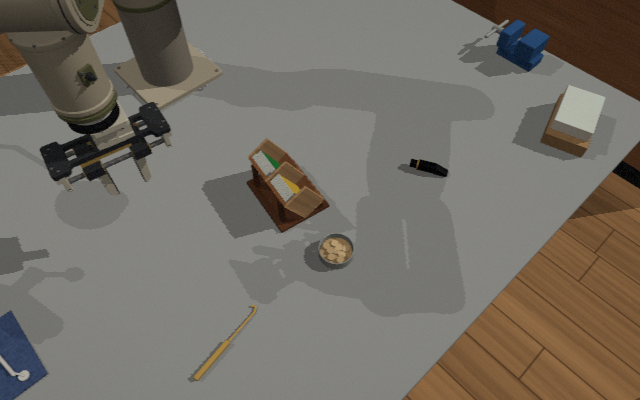

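```bash
python3 -c "
from rig import ctrl
print(ctrl.job_done(), ctrl.get_obs()['t'])"
```

```text
the job is handed in; nothing more can be done
the job is handed in; nothing more can be done
```

Both loose plates are in the rack, each in front of the kept plate of its colour with the film facing out. The job is handed in at about 25.5 s of the 70 s allowed; no verdict was reported.

- **Green:** I gripped it by its sides near one end and swung it upright on its foot. I then let go, took it again by its faces and set it on the shelf of the bay nearer the robot.
- **Yellow:** I gripped it by its faces where it stood and set it in the bay farther from the robot.
- **Leaning them back:** I eased each plate back on the rear finger to within an estimated 5 degrees of the kept plate. I then raised the finger so the plate settled the rest of the way.

**Last checks (top camera):**
- **Flush and down:** the foot and top edges of each film are one plate thickness in front of where the kept film was, within about 0.3 pixel. That is under 1 mm.
- **Sideways:** green sits about 4 mm off the kept plate and yellow about 2 mm, against the 12 mm allowed.
- **Leave-alone items:** the tin, mouthpiece and spring hook look unmoved in the last picture, by eye only.
- **Arm:** it was clear of everything when I handed in.

No check failed. Two limits remain:
- The two cameras disagreed by about 3 mm in absolute position, so I used differences within one camera.
- The kept plates are almost hidden behind the new ones, so I could only infer that they did not move.

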